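# Carry a wet-varnished board on a lifter into the curing lamp and start it

## Task

The pine board bridging the two wood blocks is freshly varnished and must not be touched by the fingers: slip the lifter's blade under it, carry it level into the curing lamp, lower it gently into the cradle between the lugs and draw the lifter out. Lay the lifter flat on the bench clear of the lamp and, once the board is in and the lifter is out from under it, turn the timer dial to the red dot. Do not knock the lamp hood or shift the tin can, the glue bottle or the red cup.

Things in the scene. Friction and masses are not known exactly. Their poses are not given: they have to be found in the camera images.
- board_mid (a point): Pine board 62 x 150 x 19 mm, 50 to 100 g, freshly varnished; this point is its centre. x is its 62 mm way and points away from the robot at the start, y is along its 150 mm length, z up. It starts lying across the two blocks, its middle over the gap between them, its underside 28 mm above the bench.
- block_left_mid (a point): Loose wood block 28 x 70 x 28 mm under the board's +y end; this point is its centre. Its y is its 70 mm length and runs along the board's x.
- block_right_mid (a point): Equal loose block under the board's -y end, 104 mm from the first: between the two is a gap 76 mm wide and 28 mm high under the board, open towards the robot. A batten 21 mm high lies along the bench between the blocks and the lifter, and a bench vice 105 mm high stands behind the board's +y end.
- lifter_grip (a point): Lifter, a hand tool 175 mm long, about 120 g. This point: centre of its dark wood handle, 80 x 22 x 26 mm (along, across, high), flat sides. x points from handle to blade tip, y across, z up. A cranked neck joins it to a blade whose centre lies 100 mm ahead along x, underside 42 mm lower. Lying on the bench it stands on its flat blade, handle centre 42 mm up.
- lifter_blade (a point): Centre of the underside of the lifter's flat steel blade, 70 mm long (x), 50 mm wide, 4 mm thick, tip corners rounded; axes as lifter_grip. Its top is flat and free from the tip to 30 mm behind this point, where the neck begins to rise: the board must lie clear of the neck.
- lamp_seat (a point): Curing lamp, fixed to the bench. This point: where the centre of the board's underside belongs, on top of the cradle's two rest bars, 62 mm above the bench. x points into the lamp from its open front, y to its left, z up; the board's length belongs along y. The bars run along x at y = +-52 mm, 12 mm wide, 28 mm above the bed: the blade fits down between them (92 mm).
- cradle_lug (a point): Top of the cradle's front left lug: x = -41, y = 52, z = +10 mm from lamp_seat (same axes). Such lugs, 10 mm above the rest bars, stand at both ends of both bars (inner faces at x = +-37 mm), and lips as high outside the board's ends (inner faces y = +-81 mm): the board has 6 mm of play each way. Carry it in above them.
- hood_front (a point): Middle of the front lower rim of the white lamp hood, 165 mm above the bench (axes as lamp_seat; 98 mm in front of the seat). The hood reaches 170 mm back from here, 90 mm to each side and 50 mm up, on a column at the back; below it front and sides are open. A hand held upright over the lifter's handle hits it, so it must lean back out of the front by 35 to 45 degrees.
- panel_top (a point): Right upper corner of the lamp's control panel, 54 mm above the bench (axes as lamp_seat; x = -109, y = 26 mm from it). The panel slopes 35 degrees down from here towards the front (63 mm further out) and is 70 mm wide, to the left. The grey base is 34 mm high, from x = -112 to 72 and y = -95 to 95 mm from the seat.
- dial_grip (a point): Timer dial on the lamp's sloping panel. This point is on its axis, 18 mm above the panel, within its black grip bar (42 mm long, 13 mm wide), which stands 7 to 27 mm above the panel on a round skirt 45 mm across. z points outwards along the axis (35 degrees from vertical, towards the lamp's front), x along the bar to its white pointer end; the point turns with the dial.
- timer_dial (a joint): Timer dial angle in rad, growing clockwise as seen facing the dial. It clicks into detents every 0.436 rad from 0 to 2.618 (stops at both ends) with about 0.05 N m, and springs to the nearest one when let go. The red dot on the panel is the fourth position, 1.309. It starts in the first or second position.
- tin_can_mid (a point): Bystander: food can with pens in it, 75 mm across, 103 mm high (pens to 175 mm); this point is 87 mm above its foot.
- glue_bottle_mid (a point): Bystander: white glue bottle, 53 x 72 mm, 209 mm high; this point is at its middle.
- cup_red_mid (a point): Bystander: red plastic cup, 76 mm across, 92 mm high; this point is at its middle.

How it is judged:
By the outcome, as a careful person would: the job done as asked, in the order asked, and still so for the second after the job is handed in, with the robot touching nothing.
It also fails if it takes over 70 s, if anything falls off the work surface, if the arm or the gripper's body presses on something with over 40 N, if the wrist force passes 120 N, or if a joint passes its speed limit or range.

## Robot

A 6-joint arm with a two-finger parallel gripper is mounted at the origin on the work surface; the furniture and walls round the work are solid. World frame = base frame: x ahead of the robot, y to its left, z up, the work surface at z = 0. Lengths are in m, angles in rad, forces in N, time in s.
With the tool pointing down it reaches from about 0.375 to 0.9 m from the base axis. Payload 3.1 kg.
Tool frame: the origin (TCP) lies on the centre line of the jaws, within the pads' length; the fingertips stand 8 mm ahead of it and the grasp point (between the pads) lies 11 mm behind it; z points along the fingers, y is the line along which they close (so a half turn about z gives the same grasp; the last joint's range is limited). The gripper opens to 85 mm and grips with 20 to 120 N. Pads are 22 mm wide; open, the fingers measure 114 mm over their backs; the gripper's body (76 mm by 85 mm) begins 54 mm behind the grasp point. The pads swing forward as they close: fully open they stand 13 mm farther back than shut.
Start: joints at [1.103, 0.527, 1.433, -0, 1.181, -0.178], TCP at [0.178, 0.599, 0.239] pointing down, gripper open.
Joint ranges: [-3.08, 3.08], [-0.75, 2.2], [0.22, 2.44], [-1.43, 4.57], [0, 2.65], [-2.85, 2.85]. Speed limits (rad/s): [2.79, 2.79, 3.14, 3.14, 3.14, 3.14].

## Interface

Orientations are given as a unit quaternion [x, y, z, w].
In Python, from station import * gives the robot as it stands.
- The arm moves only by the tool play_rows, never from a script. Its argument "rows" is a list of rows, each a list of 3 entries, a list of its own where there are three numbers: the turn, a rotation vector about the tool's x, y, z in degrees, then the shift along the tool's x, y, z in mm, then the closure, from 0 (fully open) to 1 (shut). In form: [[[ax, ay, az], [dx, dy, dz], jaw], ...]. A call has 1 to 12 rows; each row shifts and turns the commanded pose from where the row before left it, along the tool's axes as they then stand; what a row does not reach is not made up. A row lasts 1/12 s, in which the tool goes at most 41.7 mm and 7.16 degrees, less where a joint would pass 70% of its speed; a pose out of reach is approached as far as the arm can. A call with a gripper value outside its range is refused whole. The fingers move at their own pace and stop on an object; "grip_force" is the grip in N (left out, the last holds). Time passes only in rows, so rows that do not move let the fingers close. It gives the time, the measured TCP pose, the force, the opening and the grip force at its end, in the units of the state.
- sense(): the state, without advancing time (a new reading comes with each control period).
- snapshot(name): name is "scene" or "top"; returns (picture, depth): 400x640x3 uint8, red, green, blue; 400x640 float32, m along the optical axis (not along the pixel's ray), 0 where there is no reading.
- get_calibration(name): a dict with "vfov" (degrees; the focal length in pixels is half the picture's height over the tangent of half this angle, whatever the lens; pixels are square), "cx", "cy" (the principal point, pixels), "xyz" and "attitude" of the camera in the world. Camera axes: x right, y down, z forward; pixel columns grow to the right and rows downward; lengths in m; the calibration is good to about 2 mm. A picture is of the moment at which its call begins. get_calibration takes no time and is no camera call.
- sign_off(): hands the job in; it is judged then, once.
The state is a dict: "t": time; "q": joint angles; "qd": joint speeds; "tau": joint torques, N m; "tcp_pos": TCP position; "tool_rot": TCP orientation; "force": force on the tool from outside, world axes, zero at the start; "ft_torque": the same for the moment, N m; "finger_gap": opening from 0.0 (shut) to 1.0 (fully open); "gripper_force": force on a finger pad.
Only numpy, scipy, OpenCV 4.12 (cv2) and the standard library are available. Lean on these libraries where they do the work, as an engineer would, in place of code of your own. Each camera call takes 0.05 s, during which the arm holds its last target. There are 200 camera calls.

## Working session

There is one attempt and no reset: what is moved stays moved. The work goes in short steps, Python scripts to look and compute and a tool call to move; the robot and the scene stay as the last step left them, time stands still between calls to the robot, and variables do not carry over. Pictures are saved under pics/ and viewed, at most 10 in all, crops included, and the job is handed in when it is done.

Besides the shell and the picture viewer there is one more tool, called after ">>>" by a JSON object that holds its "method" and its "body". play_rows: Moves the arm, as the interface text tells. Its arguments: {"type":"object","properties":{"rows":{"type":"array","items":{"type":"array"}},"grip_force":{"type":"number"}},"required":["rows"]}

```bash
ls; mkdir -p pics
python3 - <<'E'
from station import *
import cv2,numpy as np
for n in("scene","top"):
    p,d=snapshot(n);np.savez(f"pics/{n}0.npz",p=p,d=d);cv2.imwrite(f"pics/{n}0.png",p[:,:,::-1]);print(n,get_calibration(n))
print(sense())
E
```

```text
pics
scene {'vfov': 46.55353390653937, 'cx': 323.0152199885453, 'cy': 201.55024061880553, 'xyz': array([0.4251093 , 1.05785093, 0.66992834]), 'attitude': array([-0.06346417,  0.86702909, -0.49331924,  0.02947858])}
top {'vfov': 51.7807194003449, 'cx': 318.6871065594297, 'cy': 194.00419361069908, 'xyz': array([0.38624031, 0.19062565, 1.06264219]), 'attitude': array([-0.70299753,  0.70423133, -0.08649726,  0.0486922 ])}
{'t': 0.1, 'q': array([ 1.10351899e+00,  5.28355629e-01,  1.43377141e+00,  5.99508327e-06,
        1.18142821e+00, -1.78491516e-01]), 'qd': array([ 1.22428729e-03, -3.27374398e-03, -5.21080896e-03,  5.41351694e-05,
        7.74025954e-04, -6.77704986e-04]), 'tau': array([-1.05690528e-03, -4.43305671e+01, -1.78585303e+01, -3.08379358e-04,
        3.89046516e-03, -1.27917542e-05]), 'tcp_pos': array([0.17766827, 0.5985552 , 0.23844315]), 'tool_rot': array([ 1.43892745e-01,  9.89592803e-01, -9.29708995e-04, -3.13997853e-04]), 'force': array([0.06519337, 0.37476064, 0.15895038]), 'ft_torque': array([-0.01119779, -0.02945718,  0.0090914 ]), 'gripper_force': 0.0, 'finger_gap': 1.0021183183874958}
```

View pics/scene0.png

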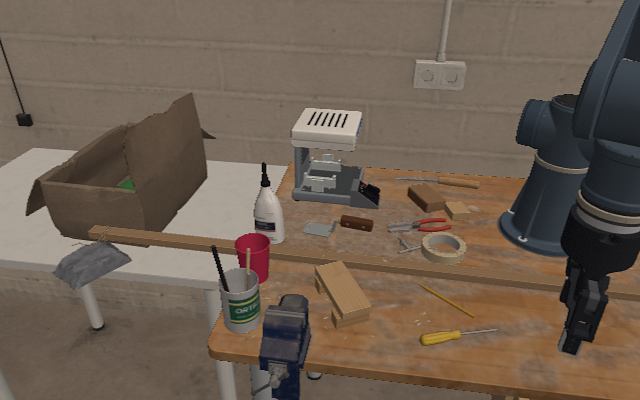

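View pics/top0.png

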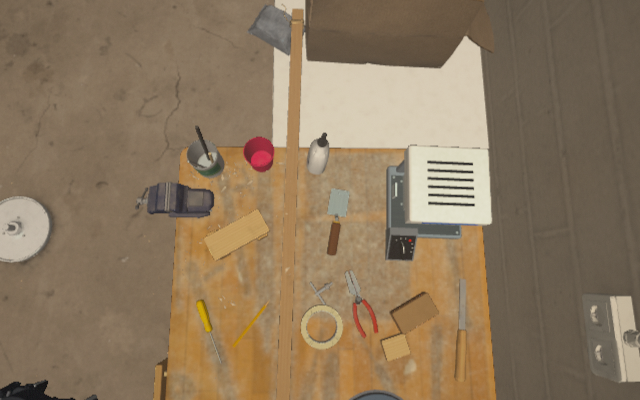

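The scene view shows the board on the blocks at about (342,292), the lifter at (340,225), the lamp at (330,160) and the dial at (370,190). In the top view (world +x is up, +y is left), the board is at (237,235), the blade at (338,203), the handle at (334,238), the hood at (447,185) and the dial at (403,245).

```bash
cat > h.py <<'E'
from station import *
import cv2,numpy as np
from scipy.spatial.transform import Rotation as R
def cam(n):
    c=get_calibration(n);return 200/np.tan(np.radians(c['vfov']/2)),c['cx'],c['cy'],np.array(c['xyz']),R.from_quat(c['attitude']).as_matrix()
def rays(n,uv):
    f,cx,cy,o,M=cam(n);uv=np.atleast_2d(uv).astype(float)
    return o,np.c_[(uv[:,0]-cx)/f,(uv[:,1]-cy)/f,np.ones(len(uv))]@M.T
def plane(n,uv,z):
    o,r=rays(n,uv);return o+r*((z-o[2])/r[:,2])[:,None]
def cloud(n,d):
    v,u=np.mgrid[:400,:640];o,r=rays(n,np.c_[u.ravel(),v.ravel()])
    return (o+r*d.ravel()[:,None]).reshape(400,640,3)
def proj(n,P):
    f,cx,cy,o,M=cam(n);q=(np.atleast_2d(P)-o)@M;return np.c_[q[:,0]/q[:,2]*f+cx,q[:,1]/q[:,2]*f+cy]
def rect(xy):
    (c,s,a)=cv2.minAreaRect((np.asarray(xy)*1000).astype(np.float32));a=np.array([*c,*s,a]);return a.round(1)
E
python3 - <<'E'
from h import *
z=np.load('pics/top0.npz');p,d=z['p'],z['d'];W=cloud('top',d)
hsv=cv2.cvtColor(p,cv2.COLOR_RGB2HSV)
def box(u0,v0,u1,v1):
    m=np.zeros((400,640),bool);m[v0:v1,u0:u1]=1;return m
def show(nm,m,zz=None):
    m=cv2.morphologyEx(m.astype(np.uint8),cv2.MORPH_OPEN,np.ones((2,2)))
    k,l,s,_=cv2.connectedComponentsWithStats(m);i=1+s[1:,4].argmax();m=l==i
    P=W[m];v,u=np.nonzero(m)
    Q=plane('top',np.c_[u,v],zz if zz else np.median(P[:,2]))
    print(nm,m.sum(),'z',np.percentile(P[:,2],[5,50,95]).round(4),'rect mm',rect(Q[:,:2]))
h=W[:,:,2]
show('board',box(195,200,280,265)&(h>.035)&(h<.06),.047)
show('handle',box(320,218,350,262)&(hsv[:,:,1]>90)&(hsv[:,:,2]<150)&(h>.03),.055)
show('blade',box(322,182,355,222)&(hsv[:,:,1]<70)&(hsv[:,:,2]>110),.004)
show('hood',box(395,140,500,230)&(h>.2)&(h<.23),.215)
show('base',box(380,150,500,270)&(h>.025)&(h<.042),.034)
show('panel',box(380,225,420,265)&(h>.015)&(hsv[:,:,2]<70))
show('can',box(180,120,225,180)&(h>.09)&(h<.11))
show('cup',box(240,130,278,175)&(h>.08)&(h<.1))
show('bottle',box(300,130,335,180)&(h>.1))
show('vice',box(130,175,220,220)&(h>.08))
print(W[[205,238,235],[338,334,237]].round(4))
a=cv2.resize(p[120:280,180:500],(800,400),interpolation=cv2.INTER_CUBIC)
b=cv2.resize(np.load('pics/scene0.npz')['p'][100:240,250:400],(640,597)[:2],interpolation=cv2.INTER_CUBIC)
cv2.imwrite('pics/b.png',b[:,:,::-1]);cv2.imwrite('pics/a.png',a[:,:,::-1])
E
```

```text
board 1597 z [0.0307 0.0472 0.0503] rect mm [478.8 334.8  63.3 149.8  29.2]
handle 304 z [-0.0002  0.0549  0.0582] rect mm [468.2  98.5  22.6  81.1  79.6]
blade 526 z [0.0002 0.0042 0.0081] rect mm [567.4  79.1  52.   72.   78.9]
hood 6405 z [0.2107 0.2154 0.218 ] rect mm [ 569.9 -136.4  181.2  170.6   87.7]
base 1519 z [0.0293 0.0351 0.0457] rect mm [ 529.9 -105.4  256.1  132.    45.5]
panel 411 z [0.0161 0.0403 0.058 ] rect mm [447.4 -72.5  59.6  57.4  84.6]
can 47 z [0.0834 0.0904 0.1009] rect mm [691.6 441.1   8.9  40.8  48.4]
cup 110 z [0.0708 0.0852 0.0938] rect mm [699.4 284.2  33.7  73.5   4.7]
bottle 405 z [0.0035 0.1263 0.1943] rect mm [679.3 135.7  42.6  69.6  89.3]
vice 773 z [0.0797 0.1028 0.1071] rect mm [561.9 485.9  71.3  61.6   3.1]
[[0.5622 0.0828 0.0058]
 [0.4722 0.0989 0.0544]
 [0.4807 0.3358 0.0467]]
```

View pics/a.png

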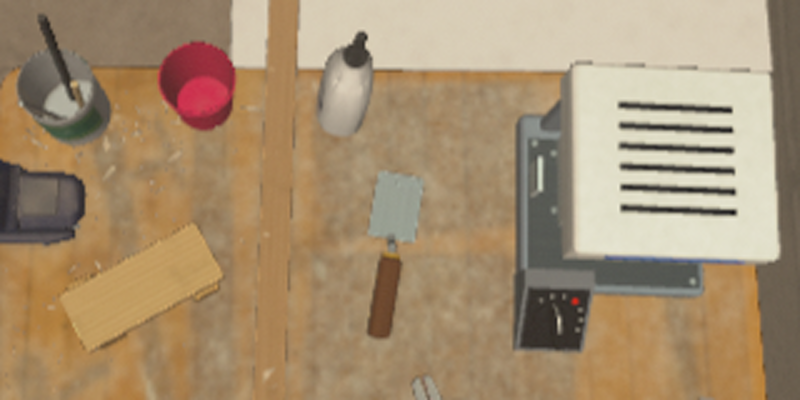

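View pics/b.png

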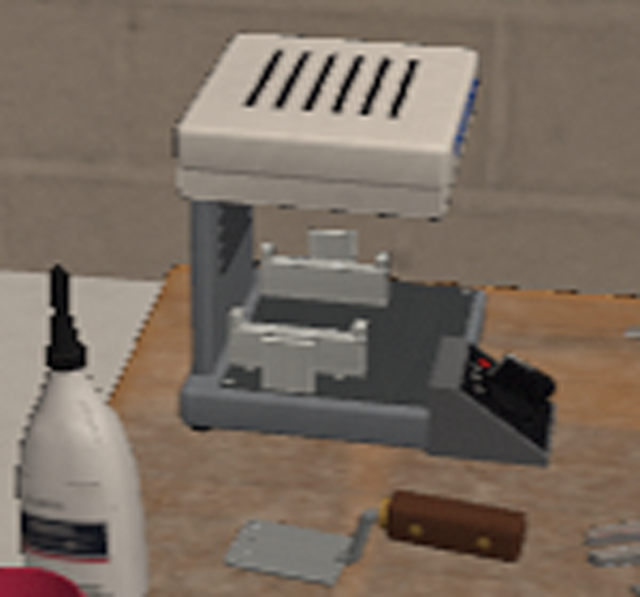

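The crops show the hood's corners, the panel with its red dot at (575,300), and the dial pointer near (558,315). In the scene crop, the cradle's lugs and lips can be seen under the hood. Next I'll check the seat estimate against the lugs and write the move helper.

```bash
cat >> h.py <<'E'
SEAT=np.array([.583,-.137,.062]);LY=-2.3
def fr(yaw,lean):  # tool: y across (lifter +y), leaning back by lean deg, fingers pointing forward/down
    return R.from_euler('z',yaw,degrees=True)*R.from_matrix(np.array([[-1,0,0],[0,1,0],[0,0,-1.]]).T)*R.from_euler('y',-lean,degrees=True)
def seatpt(v):return SEAT+R.from_euler('z',LY,degrees=True).apply(np.array(v)/1000)
def go(pos,rot):   # turn first, then shift in turned frame
    s=sense();r0=R.from_quat(s['tool_rot']);t=(r0.inv()*rot).as_rotvec(degrees=True)
    print('turn',t.round(2),'|',np.linalg.norm(t).round(1),' shift mm',(rot.inv().apply(np.array(pos)-s['tcp_pos'])*1000).round(1),'world d',((np.array(pos)-s['tcp_pos'])*1000).round(1))
def st():
    s=sense();print('t',round(s['t'],2),'q',s['q'].round(3),'tcp',s['tcp_pos'].round(4),'F',s['force'].round(1),'gap',round(s['finger_gap'],3));return s
E
python3 - <<'E'
from h import *
p=np.load('pics/scene0.npz')['p'].copy()
K=4;c=cv2.resize(p[105:225,270:400],None,fx=K,fy=K,interpolation=cv2.INTER_CUBIC)
def dot(P,col):
    u=(proj('scene',P)-[270,105]+.5)*K
    for q in u: cv2.circle(c,tuple(int(x) for x in q),3,col,-1)
for x in(-41,41):
    for y in(-52,52): dot(seatpt([x,y,10]),(255,0,0))
for y in(-90,90): dot(seatpt([-98,y,103]),(0,255,0))
dot(seatpt([-109,26,-8]),(0,0,255));dot(seatpt([-109,96,-8]),(0,0,255));dot(seatpt([-172,96,-52]),(0,0,255))
dot(seatpt([-112,95,-28]),(255,0,255))
cv2.imwrite('pics/c.png',c[:,:,::-1])
y=-11.
g=np.array([.468,.0985,.042]);f=R.from_euler('z',y,degrees=True)
for lean in(0,40):
    r=fr(y,lean);G=g+f.apply([-.006,0,0]);T=G+r.apply([0,0,.011])
    print(lean,'tcp',T.round(4));go(T+[0,0,.12],r)
E
```

```text
0 tcp [0.4621 0.0996 0.031 ]
turn [-0.11 -0.03 -5.55] | 5.5  shift mm [-374.4 -435.5   87.4] world d [ 284.4 -498.9  -87.4]
40 tcp [0.4691 0.0983 0.0336]
turn [ -2.04 -39.99  -5.28] | 40.4  shift mm [-237.7 -435.5  310.2] world d [ 291.4 -500.3  -84.9]
```

View pics/c.png

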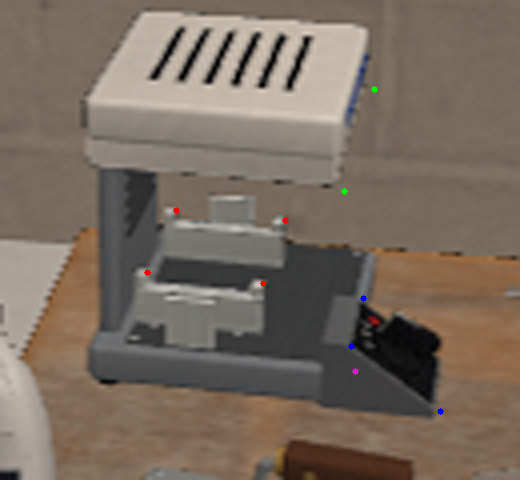

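The projected lug tops (red) land about 5 px (1.2 picture px) right of the real ones, so the true seat is about 3 mm further in +x. I'll use x = 0.585. Now I'll start moving.

>>> {"method": "play_rows", "body": {"rows": [[[-0.26,-5,-0.66],[0,0,0],0],[[-0.26,-5,-0.66],[0,0,0],0],[[-0.26,-5,-0.66],[0,0,0],0],[[-0.26,-5,-0.66],[0,0,0],0],[[-0.26,-5,-0.66],[0,0,0],0],[[-0.26,-5,-0.66],[0,0,0],0],[[-0.26,-5,-0.66],[0,0,0],0],[[-0.26,-5,-0.66],[0,0,0],0]]}}

```text
t: 0.77
tcp_pos: [0.1776, 0.5993, 0.2394]
tool_rot: [0.09, 0.935, -0.031, 0.343]
force: [0.8, 1.0, 0.1]
finger_gap: 1.001
gripper_force: 0.0
```

>>> {"method": "play_rows", "body": {"rows": [[[0,0,0],[-12,-22,15.5],0],[[0,0,0],[-12,-22,15.5],0],[[0,0,0],[-12,-22,15.5],0],[[0,0,0],[-12,-22,15.5],0],[[0,0,0],[-12,-22,15.5],0],[[0,0,0],[-12,-22,15.5],0],[[0,0,0],[-12,-22,15.5],0],[[0,0,0],[-12,-22,15.5],0],[[0,0,0],[-12,-22,15.5],0],[[0,0,0],[-12,-22,15.5],0]]}}

```text
t: 1.6
tcp_pos: [0.3243, 0.3457, 0.197]
tool_rot: [0.09, 0.935, -0.031, 0.341]
force: [0.3, -0.3, 0.1]
finger_gap: 0.996
gripper_force: 0.0
```

>>> {"method": "play_rows", "body": {"rows": [[[0,0,0],[-12,-22,15.5],0],[[0,0,0],[-12,-22,15.5],0],[[0,0,0],[-12,-22,15.5],0],[[0,0,0],[-12,-22,15.5],0],[[0,0,0],[-12,-22,15.5],0],[[0,0,0],[-12,-22,15.5],0],[[0,0,0],[-12,-22,15.5],0],[[0,0,0],[-12,-22,15.5],0],[[0,0,0],[-12,-22,15.5],0],[[0,0,0],[-9,-17,0],0]]}}

```text
t: 2.43
tcp_pos: [0.4649, 0.1251, 0.2156]
tool_rot: [0.099, 0.945, -0.048, 0.309]
force: [-0.4, 0.6, -0.1]
finger_gap: 0.995
gripper_force: 0.0
```

```bash
sed -i 's/SEAT=np.array(\[.583/SEAT=np.array([.585/' h.py
python3 - <<'E'
from h import *
st()
y=-11.;g=np.array([.468,.0985,.042]);f=R.from_euler('z',y,degrees=True)
r=fr(y,40);T=g+f.apply([-.006,0,0])+r.apply([0,0,.011]);go(T+[0,0,.12],r);go(T,r)
E
```

```text
t 2.43 q [ 0.185  0.323  2.189 -1.414  0.261  0.154] tcp [0.4649 0.1251 0.2156] F [-0.4  0.6 -0.1] gap 0.995
turn [-2.27 -3.64 -0.19] | 4.3  shift mm [ 32.8 -25.5  53.4] world d [  4.2 -26.8 -62. ]
turn [-2.27 -3.64 -0.19] | 4.3  shift mm [109.9 -25.5 145.4] world d [   4.2  -26.8 -182. ]
```

>>> {"method": "play_rows", "body": {"rows": [[[0,5,0],[0,0,-10],0],[[0,5,0],[0,0,-10],0],[[0,5,0],[0,0,-10],0],[[0,5,0],[0,0,0],0],[[0,5,0],[0,0,0],0],[[0,5,0],[0,0,0],0]]}}

```text
t: 2.93
tcp_pos: [0.4574, 0.1154, 0.225]
tool_rot: [0.115, 0.977, -0.053, 0.171]
force: [-0.4, -1.2, -0.8]
finger_gap: 0.999
gripper_force: 0.0
```

```bash
cat >> h.py <<'E'
def log():
    s=sense();open('log.txt','a').write(repr([*map(float,s['q']),*map(float,s['tcp_pos']),*map(float,s['tool_rot'])])+'\n');return st()
E
python3 -c "
from h import *
log()"
```

```text
t 2.93 q [ 0.123  0.279  2.013 -0.348  0.564 -0.946] tcp [0.4574 0.1154 0.225 ] F [-0.4 -1.2 -0.8] gap 0.999
```

>>> {"method": "play_rows", "body": {"rows": [[[-5,0,0],[0,0,0],0],[[-5,0,0],[0,0,0],0],[[-5,0,0],[0,0,0],0],[[-5,0,0],[0,0,0],0],[[-5,0,0],[0,0,0],0],[[-5,0,0],[0,0,0],0],[[-5,0,0],[0,0,0],0],[[-5,0,0],[0,0,0],0]]}}

```text
t: 3.6
tcp_pos: [0.4533, 0.117, 0.2211]
tool_rot: [0.069, 0.962, 0.188, 0.183]
force: [-0.7, 0.2, -0.9]
finger_gap: 0.997
gripper_force: 0.0
```

```bash
python3 -c "
from h import *
log()"
```

```text
t 3.6 q [-0.271  0.27   2.159  0.874  0.59  -2.412] tcp [0.4533 0.117  0.2211] F [-0.7  0.2 -0.9] gap 0.997
```

>>> {"method": "play_rows", "body": {"rows": [[[0,-5,0],[0,0,0],0],[[0,-5,0],[0,0,0],0],[[0,-5,0],[0,0,0],0],[[0,-5,0],[0,0,0],0]]}}

```text
t: 3.93
tcp_pos: [0.4619, 0.1225, 0.2564]
tool_rot: [0.105, 0.931, 0.171, 0.305]
force: [-0.1, -0.5, 0.0]
finger_gap: 0.999
gripper_force: 0.0
```

Run:
```python
from h import *
log()
from scipy.optimize import least_squares
D=[[1.10351899e+00,5.28355629e-01,1.43377141e+00,0,1.18142821e+00,-1.78491516e-01,0.17766827, 0.5985552 , 0.23844315,1.43892745e-01,9.89592803e-01,-9.29708995e-04,-3.13997853e-04]]+[eval(l) for l in open('log.txt')]
D=np.array(D)
def RR(a,t):return R.from_euler(a,t).as_matrix()
def fk(P,q):
    a1,b,d1,L2,e2,L3,e3,Lt=P
    A=RR('z',q[0]);p=A@[a1,b,d1];A=A@RR('y',q[1]);p=p+A@[e2,0,L2];A=A@RR('y',q[2]);p=p+A@[e3,0,L3]
    A=A@RR('z',q[3])@RR('y',q[4]);p=p+A@[0,0,Lt];A=A@RR('z',q[5]);return p,A
for sg in(1,):
    f=lambda P:np.concatenate([fk(P,d[:6])[0]-d[6:9] for d in D])
    s=least_squares(f,[0,.11,.3,.4,0,.35,0,.2]);print(s.x.round(4),np.abs(s.fun).max())
for d in D:
    print((R.from_matrix(fk(s.x,d[:6])[1]).inv()*R.from_quat(d[9:])).as_rotvec(degrees=True).round(1))
```

```text
t 3.93 q [-0.222  0.194  2.271  1.422  0.397 -2.852] tcp [0.4619 0.1225 0.2564] F [-0.1 -0.5  0. ] gap 0.999
[0.     0.111  0.2742 0.588  0.     0.3917 0.1141 0.2887] 9.336455704667124e-07
[-0.  0. 90.]
[-0. -0. 90.]
[-0. -0. 90.]
[-0. -0. 90.]
```

The kinematic model fits the readings exactly. Next I'll check joint limits for all the key poses, with both grasp half-turns and several leans.

```bash
cat >> h.py <<'E'
from scipy.optimize import least_squares
PP=[0,.111,.2742,.588,0,.3917,.1141,.2887]
LO=np.array([-3.08,-.75,.22,-1.43,0,-2.85]);HI=np.array([3.08,2.2,2.44,4.57,2.65,2.85])
def ry(t):c,s=np.cos(t),np.sin(t);return np.array([[c,0,s],[0,1,0],[-s,0,c]])
def rz(t):c,s=np.cos(t),np.sin(t);return np.array([[c,-s,0],[s,c,0],[0,0,1]])
def fk(q):
    a1,b,d1,L2,e2,L3,e3,Lt=PP
    A=rz(q[0]);p=A@[a1,b,d1];A=A@ry(q[1]);p=p+A@[e2,0,L2];A=A@ry(q[2]);p=p+A@[e3,0,L3]
    A=A@rz(q[3])@ry(q[4]);p=p+A@[0,0,Lt];return p,A@rz(q[5]+np.pi/2)
def ik(pos,rot,seeds=None):
    M=rot.as_matrix();best=None
    def f(q):
        p,A=fk(q);return np.r_[(p-pos)*5,(A-M).ravel()]
    rng=np.random.default_rng(0)
    S=seeds if seeds is not None else [np.r_[np.arctan2(pos[1],pos[0])-.2,.3,2.1,k*np.pi/2,.6,w] for k in(0,1,2) for w in(-2,0,2)]
    out=[]
    for s in S:
        o=least_squares(f,np.clip(s,LO+.01,HI-.01),bounds=(LO,HI))
        if o.cost<1e-8 and not any(np.allclose(o.x,z,atol=.02) for z in out):out.append(o.x)
    return out
def grasp(hc,yaw,lean,half,back=.006):  # tcp pose for handle-centre hc
    r=fr(yaw,lean)*R.from_euler('z',180*half,degrees=True)
    return np.array(hc)+R.from_euler('z',yaw,degrees=True).apply([-back,0,0])+r.apply([0,0,.011]),r
E
python3 - <<'E'
from h import *
fw=lambda c,yaw,d,z:np.r_[np.array(c)[:2]+d*np.array([np.cos(np.radians(yaw)),np.sin(np.radians(yaw))]),z]
K={'pick':([.468,.0985,.042],-11),'pick+':([.468,.0985,.14],-11),'ins0':(fw([.479,.335],29.2,-.176,.054),29.2),'ins0+':(fw([.479,.335],29.2,-.176,.09),29.2),'ins1':(fw([.479,.335],29.2,-.106,.054),29.2),'lift':(fw([.479,.335],29.2,-.106,.16),29.2),
'lamp':(fw(SEAT,LY,-.106,.092),LY),'lamp+':(fw(SEAT,LY,-.106,.125),LY),'lampback':(fw(SEAT,LY,-.20,.125),LY),'out':(fw(SEAT,LY,-.20,.092),LY)}
for lean in(35,42):
  for half in(0,1):
    print('LEAN',lean,half)
    for k,(h,y) in K.items():
        p,r=grasp(h,y,lean,half,.012);print(k,[q.round(2).tolist() for q in ik(p,r)])
E
```

```text
LEAN 35 0
pick [[0.07, 0.87, 2.34, 3.38, 0.68, 1.6]]
pick+ [[0.07, 0.55, 2.31, 3.59, 0.34, 1.36]]
ins0 []
ins0+ []
ins1 [[0.33, 0.86, 2.39, 2.99, 0.72, 1.54]]
lift [[0.33, 0.48, 2.34, 2.79, 0.3, 1.76]]
lamp [[-0.73, 0.71, 2.32, 2.33, 0.53, 1.72]]
lamp+ [[-0.73, 0.6, 2.3, 2.14, 0.45, 1.93]]
lampback []
out []
LEAN 35 1
pick [[0.07, 0.87, 2.34, 3.38, 0.68, -1.54]]
pick+ [[0.07, 0.55, 2.31, 3.59, 0.34, -1.79]]
ins0 []
ins0+ []
ins1 [[0.33, 0.86, 2.39, 2.99, 0.72, -1.6]]
lift [[0.33, 0.48, 2.34, 2.79, 0.3, -1.38]]
lamp [[-0.73, 0.71, 2.32, 2.33, 0.53, -1.42]]
lamp+ [[-0.73, 0.6, 2.3, 2.14, 0.45, -1.21]]
lampback []
out []
LEAN 42 0
pick [[0.09, 0.98, 2.4, 3.37, 0.96, 1.65]]
pick+ [[0.09, 0.63, 2.38, 3.48, 0.61, 1.51]]
ins0 []
ins0+ []
ins1 []
lift [[0.32, 0.56, 2.42, 2.91, 0.58, 1.62]]
lamp [[-0.79, 0.8, 2.39, 2.43, 0.77, 1.52]]
lamp+ [[-0.79, 0.68, 2.38, 2.33, 0.68, 1.65]]
lampback []
out []
LEAN 42 1
pick [[0.09, 0.98, 2.4, 3.37, 0.96, -1.49]]
pick+ [[0.09, 0.63, 2.38, 3.48, 0.61, -1.64]]
ins0 []
ins0+ []
ins1 []
lift [[0.32, 0.56, 2.42, 2.91, 0.58, -1.52]]
lamp [[-0.79, 0.8, 2.39, 2.43, 0.77, -1.62]]
lamp+ [[-0.79, 0.68, 2.38, 2.33, 0.68, -1.49]]
lampback []
out []
```

```bash
cat >> h.py <<'E'
LEAN=38;BACK=0.
U=lambda y:np.array([np.cos(np.radians(y)),np.sin(np.radians(y)),0])
def lifter(bl,yaw,pitch=0):  # tcp pose for blade-underside-centre bl, pitch>0 = tip down
    f=R.from_euler('zy',[yaw,0],degrees=True)*R.from_euler('y',pitch,degrees=True)
    r=f*fr(0,LEAN)*R.from_euler('z',180,degrees=True)
    return np.array(bl)+f.apply([-.1-BACK,0,.042])+r.apply([0,0,.011]),r
def segs(Q,n):  # joint path -> n-row constant segments
    for a,b in zip(Q[:-1],Q[1:]):
        pa,A=fk(a);pb,B=fk(b);k=n;t=R.from_matrix(A.T@B).as_rotvec(degrees=True)
        print('turn/row',(t/k).round(2),'shift/row (start axes)',(A.T@(pb-pa)*1000/k).round(1),'end p',pb.round(3),'q',b.round(2))
E
python3 - <<'E'
from h import *
p,r=lifter(np.r_[.567,.079,.12],-11);qs=ik(p,r);print(qs)
q0=sense()['q'];q1=[q for q in qs if q[5]<0][0]
for x in np.linspace(0,1,9): 
    pp,A=fk(q0+x*(q1-q0));print(pp.round(3),A[:,2].round(2),end=';')
print();segs([q0+x*(q1-q0) for x in np.linspace(0,1,5)],7)
bc=np.array([.479,.335,0]);yb=29.2
print('insert')
qq=None
for d,ph in((-8,16),(0,16),(15,14),(30,11),(45,7),(60,0)):
    c,s=np.cos(np.radians(ph)),np.sin(np.radians(ph))
    tipz=.004 if ph else .012
    tip=bc+U(yb)*(-.031+d/1000);bl=tip-U(yb)*.035*c+[0,0,tipz+.035*s]
    p,r=lifter(bl,yb,ph);print(d,ph,p.round(3),[q.round(2).tolist() for q in ik(p,r) if q[5]<0])
for nm,dx,z,ph in(('entry+',-6,.080,0),('seat',-6,.048,0),('out',-20,.046,5),('out',-40,.042,10),('out',-60,.045,14),('out',-75,.05,16)):
    p,r=lifter(np.r_[SEAT[:2],0]+U(LY)*dx/1000+[0,0,z],LY,ph);print(nm,p.round(3),[q.round(2).tolist() for q in ik(p,r) if q[5]<0])
E
```

```text
[array([ 0.06459694,  0.5072811 ,  2.29404602,  3.62397202,  0.34352349,
       -1.82498923])]
[0.462 0.122 0.256] [ 0.6   0.26 -0.75];[0.479 0.133 0.256] [ 0.65  0.26 -0.72];[0.493 0.138 0.253] [ 0.68  0.24 -0.69];[0.504 0.137 0.246] [ 0.71  0.21 -0.67];[0.51  0.132 0.235] [ 0.73  0.15 -0.67];[0.511 0.124 0.219] [ 0.72  0.09 -0.68];[0.506 0.114 0.2  ] [ 0.7   0.02 -0.71];[0.494 0.105 0.178] [ 0.66 -0.05 -0.75];[0.475 0.097 0.153] [ 0.6  -0.12 -0.79];
turn/row [-0.49 -0.73  6.11] shift/row (start axes) [-2.6  2.3  3.6] end p [0.493 0.138 0.253] q [-0.15  0.27  2.28  1.97  0.38 -2.6 ]
turn/row [-0.26 -0.81  6.09] shift/row (start axes) [-1.5 -0.9  3.3] end p [0.51  0.132 0.235] q [-0.08  0.35  2.28  2.52  0.37 -2.34]
turn/row [-0.38 -1.13  5.99] shift/row (start axes) [-3.9 -3.2  2.5] end p [0.506 0.114 0.2  ] q [-0.01  0.43  2.29  3.07  0.36 -2.08]
turn/row [-0.9  -1.27  5.84] shift/row (start axes) [-7.9 -2.1  1.6] end p [0.475 0.097 0.153] q [ 0.06  0.51  2.29  3.62  0.34 -1.82]
insert
-8 16 [0.345 0.26  0.071] [[0.34, 0.64, 2.33, 2.85, 0.22, -1.44]]
0 16 [0.352 0.264 0.071] [[0.35, 0.64, 2.31, 2.83, 0.2, -1.41]]
15 14 [0.363 0.27  0.067] [[0.35, 0.67, 2.3, 2.88, 0.25, -1.46]]
30 11 [0.374 0.276 0.061] [[0.35, 0.71, 2.31, 2.93, 0.35, -1.51]]
45 7 [0.384 0.282 0.053] [[0.34, 0.77, 2.34, 2.97, 0.51, -1.56]]
60 0 [0.392 0.287 0.045] [[0.33, 0.89, 2.39, 2.99, 0.8, -1.6]]
entry+ [ 0.486 -0.133  0.113] [[-0.73, 0.64, 2.31, 2.25, 0.52, -1.32]]
seat [ 0.486 -0.133  0.081] [[-0.73, 0.74, 2.32, 2.38, 0.6, -1.48]]
out [ 0.475 -0.133  0.087] [[-0.71, 0.67, 2.29, 2.24, 0.45, -1.31]]
out [ 0.459 -0.132  0.091] [[-0.7, 0.62, 2.27, 2.01, 0.32, -1.06]]
out [ 0.443 -0.131  0.1  ] [[-0.69, 0.56, 2.25, 1.63, 0.25, -0.67]]
out [ 0.43  -0.131  0.108] [[-0.7, 0.53, 2.25, 1.36, 0.24, -0.41]]
```

All the key poses are feasible when the insertion and withdrawal pitch the tip down. Next I'll flip the wrist to the other branch.

>>> {"method": "play_rows", "body": {"rows": [[[-0.5,-0.7,6.1],[-2.5,1,3.6],0],[[-0.5,-0.7,6.1],[-2.5,1,3.6],0],[[-0.5,-0.7,6.1],[-2.5,1,3.6],0],[[-0.5,-0.7,6.1],[-2.5,1,3.6],0],[[-0.5,-0.7,6.1],[-2.5,1,3.6],0],[[-0.5,-0.7,6.1],[-2.5,1,3.6],0],[[-0.5,-0.7,6.1],[-2.5,1,3.6],0]]}}

```text
t: 4.52
tcp_pos: [0.4937, 0.1251, 0.2506]
tool_rot: [0.432, 0.81, 0.295, 0.265]
force: [0.0, 0.5, 0.7]
finger_gap: 0.997
gripper_force: 0.0
```

>>> {"method": "play_rows", "body": {"rows": [[[-0.3,-0.8,6.1],[-1.5,-0.5,3.3],0],[[-0.3,-0.8,6.1],[-1.5,-0.5,3.3],0],[[-0.3,-0.8,6.1],[-1.5,-0.5,3.3],0],[[-0.3,-0.8,6.1],[-1.5,-0.5,3.3],0],[[-0.3,-0.8,6.1],[-1.5,-0.5,3.3],0],[[-0.3,-0.8,6.1],[-1.5,-0.5,3.3],0],[[-0.3,-0.8,6.1],[-1.5,-0.5,3.3],0]]}}

```text
t: 5.1
tcp_pos: [0.5104, 0.1196, 0.232]
tool_rot: [0.706, 0.578, 0.364, 0.185]
force: [1.4, 0.2, 0.2]
finger_gap: 1.0
gripper_force: 0.0
```

Run:
```python
from h import *
q0=st()['q'];p,r=lifter(np.r_[.567,.079,.12],-11);q1=[q for q in ik(p,r) if q[5]<0][0]
segs([q0+x*(q1-q0) for x in np.linspace(0,1,3)],8);go(p,r)
```

```text
t 5.1 q [-0.128  0.361  2.299  2.467  0.414 -2.328] tcp [0.5104 0.1196 0.232 ] F [1.4 0.2 0.2] gap 1.0
turn/row [-0.39 -1.05  5.23] shift/row (start axes) [-2.9 -2.6  2.2] end p [0.507 0.105 0.199] q [-0.03  0.43  2.3   3.05  0.38 -2.08]
turn/row [-0.73 -1.16  5.13] shift/row (start axes) [-6.4 -2.8  1.2] end p [0.475 0.097 0.153] q [ 0.06  0.51  2.29  3.62  0.34 -1.82]
turn [ -8.59 -18.75  82.67] | 85.2  shift mm [-72.   29.1  43.5] world d [-34.9 -22.8 -78.6]
```

>>> {"method": "play_rows", "body": {"rows": [[[-0.4,-1,5.2],[-2.9,-1.5,2.2],0],[[-0.4,-1,5.2],[-2.9,-1.5,2.2],0],[[-0.4,-1,5.2],[-2.9,-1.5,2.2],0],[[-0.4,-1,5.2],[-2.9,-1.5,2.2],0],[[-0.4,-1,5.2],[-2.9,-1.5,2.2],0],[[-0.4,-1,5.2],[-2.9,-1.5,2.2],0],[[-0.4,-1,5.2],[-2.9,-1.5,2.2],0],[[-0.4,-1,5.2],[-2.9,-1.5,2.2],0]]}}

```text
t: 5.77
tcp_pos: [0.509, 0.109, 0.2027]
tool_rot: [0.883, 0.266, 0.373, 0.102]
force: [0.3, 0.1, -0.5]
finger_gap: 0.999
gripper_force: 0.0
```

>>> {"method": "play_rows", "body": {"rows": [[[-0.7,-1.2,5.1],[-6,0,0],0],[[-0.7,-1.2,5.1],[-6,0,0],0],[[-0.7,-1.2,5.1],[-6,0,0],0],[[-0.7,-1.2,5.1],[-6,0,0],0],[[-0.7,-1.2,5.1],[-6,0,0],0],[[-0.7,-1.2,5.1],[-6,0,0],0],[[-0.7,-1.2,5.1],[-6,0,0],0],[[-0.7,-1.2,5.1],[-6,0,0],0]]}}

```text
t: 6.43
tcp_pos: [0.4753, 0.0967, 0.1724]
tool_rot: [0.942, -0.085, 0.324, 0.029]
force: [0.2, -0.4, -0.3]
finger_gap: 0.997
gripper_force: 0.0
```

Run:
```python
from h import *
st()
go(*lifter(np.r_[.567,.079,.06],-11))
W=cloud('top',snapshot('top')[1]);p,d=snapshot('top')
h=W[:,:,2];hsv=cv2.cvtColor(p,cv2.COLOR_RGB2HSV)
# batten extents near the board
m=np.zeros((400,640),bool);m[225:290,275:305]=1;m&=(h>.014)&(h<.028);v,u=np.nonzero(m);print('batten y',np.percentile(W[m][:,1],[2,98]),np.percentile(W[m][:,0],[2,98]))
# board precise: top face only
m=np.zeros((400,640),np.uint8);m[195:270,195:280]=1;m=(m>0)&(h>.040)&(h<.056);k,l,s,_=cv2.connectedComponentsWithStats(m.astype(np.uint8));m=l==1+s[1:,4].argmax()
v,u=np.nonzero(m);print(rect(plane('top',np.c_[u,v],.047)[:,:2]))
```

```text
t 6.43 q [ 0.058  0.447  2.28   3.708  0.275 -1.931] tcp [0.4753 0.0967 0.1724] F [ 0.2 -0.4 -0.3] gap 0.997
turn [-0.39  0.05  0.52] | 0.7  shift mm [-48.6  -0.2  62.4] world d [  0.2   0.1 -79.1]
batten y [0.19673412 0.22839158] [0.35251846 0.50573849]
[481.3 337.3  63.2 149.8  29.2]
```

>>> {"method": "play_rows", "body": {"rows": [[[-0.4,0,0.5],[-6,0,7.8],0],[[0,0,0],[-7,0,9],0],[[0,0,0],[-7,0,9],0],[[0,0,0],[-7,0,9],0],[[0,0,0],[-7,0,9],0],[[0,0,0],[-7,0,9],0],[[0,0,0],[-7,0,9],0],[[0,0,0],[-7,0,9],0],[[0,0,0],[-6,0,7.8],0],[[0,0,0],[-6,0,7.8],0],[[0,0,0],[-6,0,7.8],0]]}}

```text
t: 7.45
tcp_pos: [0.4767, 0.0964, 0.0531]
tool_rot: [0.941, -0.087, 0.325, 0.031]
force: [0.9, -0.2, 0.3]
finger_gap: 1.002
gripper_force: 0.0
```

Run:
```python
from h import *
st()
go(*lifter(np.r_[.567,.079,.0],-11))
p,d=snapshot('scene');c=cv2.resize(p[130:270,280:440],(640,560),interpolation=cv2.INTER_CUBIC);cv2.imwrite('pics/d.png',c[:,:,::-1])
```

```text
t 7.45 q [ 0.062  0.837  2.339  3.382  0.698 -1.562] tcp [0.4767 0.0964 0.0531] F [ 0.9 -0.2  0.3] gap 1.002
turn [-0.11 -0.09  0.38] | 0.4  shift mm [-13.1  -0.1  14.8] world d [ -1.2   0.4 -19.7]
```

View pics/d.png

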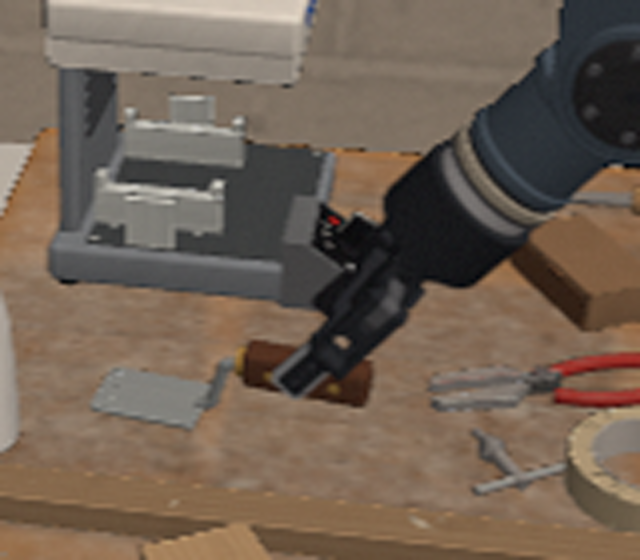

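The gripper straddles the handle with the fingertip at about (290,385). I'll lower the last 20 mm and close.

>>> {"method": "play_rows", "body": {"rows": [[[0,0,0.3],[-6.5,0,7.4],0],[[0,0,0],[-6.5,0,7.4],0],[[0,0,0],[0,0,0],0.4],[[0,0,0],[0,0,0],0.6],[[0,0,0],[0,0,0],0.8],[[0,0,0],[0,0,0],1],[[0,0,0],[0,0,0],1],[[0,0,0],[0,0,0],1],[[0,0,0],[0,0,0],1],[[0,0,0],[0,0,0],1],[[0,0,0],[0,0,0],1]], "grip_force": 100}}

```text
t: 8.42
tcp_pos: [0.4753, 0.0964, 0.0347]
tool_rot: [0.941, -0.091, 0.325, 0.031]
force: [-2.1, 1.9, 5.5]
finger_gap: 0.245
gripper_force: 97.4
```

>>> {"method": "play_rows", "body": {"rows": [[[0,0,0],[6,0,-7.8],1],[[0,0,0],[6,0,-7.8],1],[[0,0,0],[6,0,-7.8],1],[[0,0,0],[6,0,-7.8],1],[[0,0,0],[6,0,-7.8],1],[[0,0,0],[6,0,-7.8],1],[[0,0,0],[6,0,-7.8],1]]}}

```text
t: 9.0
tcp_pos: [0.4736, 0.0964, 0.1026]
tool_rot: [0.941, -0.091, 0.323, 0.031]
force: [0.1, -0.3, -1.6]
finger_gap: 0.246
gripper_force: 97.3
```

```bash
cat >> h.py <<'E'
def seeblade(show=True):  # expected vs seen blade in held lifter (top cam)
    s=sense();r=R.from_quat(s['tool_rot']);f=r*(fr(0,LEAN)*R.from_euler('z',180,degrees=True)).inv()
    bl=s['tcp_pos']-r.apply([0,0,.011])-f.apply([-.1-BACK,0,.042]);e=f.as_euler('ZYX',degrees=True)
    print('exp blade',bl.round(4),'yaw pitch roll',e.round(2));return bl,f
E
python3 - <<'E'
from h import *
st();bl,f=seeblade()
p,d=snapshot('top');W=cloud('top',d);hsv=cv2.cvtColor(p,cv2.COLOR_RGB2HSV)
c=proj('top',bl)[0];print(c)
u0,v0=int(c[0])-25,int(c[1])-30
m=np.zeros((400,640),bool);m[v0:v0+60,u0:u0+50]=1
m&=(np.abs(W[:,:,2]-bl[2]-.004)<.012)
k,l,s,_=cv2.connectedComponentsWithStats(m.astype(np.uint8));m=l==1+s[1:,4].argmax();m=cv2.erode(m.astype(np.uint8),np.ones((3,3)))>0
P=W[m];L=(P-bl)@f.as_matrix();print(len(L),'lifter-frame extents',np.percentile(L,[1,50,99],axis=0).round(4).tolist())
A=np.c_[L[:,:2],np.ones(len(L))];co=np.linalg.lstsq(A,L[:,2],rcond=None)[0];print('slope x,y deg',np.degrees(co[:2]).round(2),'z0',co[2].round(4))
m2=cv2.dilate(m.astype(np.uint8),np.ones((3,3)));v,u=np.nonzero(m2);Q=plane('top',np.c_[u,v],bl[2]+.004);print(rect(Q[:,:2]))
E
```

```text
t 9.0 q [ 0.063  0.672  2.331  3.454  0.528 -1.639] tcp [0.4736 0.0964 0.1026] F [ 0.1 -0.3 -1.6] gap 0.246
exp blade [0.5651 0.0786 0.0691] yaw pitch roll [-11.03   0.12   0.03]
[342.22821758 199.63972203]
432 lifter-frame extents [[-0.0306, -0.0209, -0.0015], [0.0011, 0.0008, 0.0027], [0.0325, 0.0223, 0.0064]]
slope x,y deg [-0.02 -0.38] z0 0.0027
[566.3  79.3  49.8  70.   79.7]
```

The lifter is held level, within 2 mm of where I expected. Now I'll plan the move to the gap.

```bash
cat >> h.py <<'E'
BC=np.array([.480,.336,0]);YB=29.2
def ins(d,ph,tipz):
    c,s=np.cos(np.radians(ph)),np.sin(np.radians(ph));tip=BC+U(YB)*(-.031+d/1000)
    return lifter(tip-U(YB)*.035*c+[0,0,tipz+.035*s],YB,ph)
def inc(a,b):  # increments between poses: turn, then shift in START axes
    print('turn',(a[1].inv()*b[1]).as_rotvec(degrees=True).round(2),'shift start axes',(a[1].inv().apply(b[0]-a[0])*1000).round(1),'end axes',(b[1].inv().apply(b[0]-a[0])*1000).round(1),'p',b[0].round(3))
def cur():
    s=sense();return s['tcp_pos'],R.from_quat(s['tool_rot'])
E
python3 - <<'E'
from h import *
P=[ins(-28,16,.06),ins(-12,16,.006),ins(15,14,.006),ins(30,11,.006),ins(45,7,.008),ins(60,0,.012)]
q0=sense()['q'];q=q0
for x in P:
    o=ik(*x,seeds=[q]);print(o and o[0].round(2));q=o[0] if o else q
    if x is P[0]:q1=q
for x in np.linspace(0,1,7):
    p,A=fk(q0+x*(q1-q0));r=R.from_matrix(A);f=r*(fr(0,LEAN)*R.from_euler('z',180,degrees=True)).inv()
    print('tip',(p-r.apply([0,0,.011])-f.apply([-.135,0,.042])).round(3),'tcp',p.round(3))
segs([q0+x*(q1-q0) for x in np.linspace(0,1,3)],6)
for a,b in zip([cur()]+P,P):inc(a,b)
E
```

```text
[ 0.33  0.46  2.33  1.96  0.07 -0.56]
[ 0.34  0.64  2.33  2.85  0.22 -1.44]
[ 0.35  0.66  2.3   2.87  0.24 -1.45]
[ 0.35  0.7   2.31  2.92  0.34 -1.51]
[ 0.35  0.76  2.33  2.96  0.49 -1.55]
[ 0.34  0.89  2.39  2.99  0.79 -1.6 ]
tip [0.6   0.072 0.071] tcp [0.474 0.097 0.104]
tip [0.587 0.151 0.071] tcp [0.46  0.154 0.109]
tip [0.558 0.216 0.068] tcp [0.435 0.199 0.113]
tip [0.521 0.263 0.064] tcp [0.403 0.231 0.115]
tip [0.483 0.292 0.06 ] tcp [0.372 0.248 0.118]
tip [0.45  0.305 0.058] tcp [0.346 0.254 0.121]
tip [0.428 0.307 0.06 ] tcp [0.329 0.252 0.127]
turn/row [ 3.2  -1.65 -2.48] shift/row (start axes) [-11.4 -19.7 -11.2] end p [0.403 0.231 0.115] q [ 0.2   0.56  2.33  2.71  0.3  -1.1 ]
turn/row [ 0.08 -1.46 -3.13] shift/row (start axes) [-9.3 -6.2 -6.7] end p [0.329 0.252 0.127] q [ 0.33  0.46  2.33  1.96  0.07 -0.56]
turn [ 20.15 -15.44 -34.95] shift start axes [-121.4 -124.5 -124.2] end axes [ -38.8 -206.2  -40.5] p [0.329 0.252 0.127]
turn [0. 0. 0.] shift start axes [-5.4  0.  56.1] end axes [-5.4  0.  56.1] p [0.343 0.259 0.073]
turn [ 0.  2. -0.] shift start axes [21.4  0.  13. ] end axes [20.9  0.  13.7] p [0.364 0.271 0.069]
turn [-0.  3.  0.] shift start axes [ 8.3  0.  10.5] end axes [ 7.7  0.  10.9] p [0.375 0.277 0.063]
turn [0. 4. 0.] shift start axes [ 7.1 -0.  10.9] end axes [ 6.4 -0.  11.4] p [0.385 0.283 0.057]
turn [ 0.  7. -0.] shift start axes [ 2.7  0.  14.9] end axes [ 0.9  0.  15.1] p [0.393 0.288 0.045]
```

Run:
```python
from h import *
lat=np.array([-U(YB)[1],U(YB)[0],0])
a=ins(-20,16,.035);A=(a[0]-.09*lat,a[1])
P=[A,a,ins(-12,16,.006)]
q0=sense()['q'];q=q0
for x in P:
    o=ik(*x,seeds=[q]);print(o and o[0].round(2));q=o[0] if o else q
    if x is P[0]:q1=q
for x in np.linspace(0,1,6):
    p,M=fk(q0+x*(q1-q0));r=R.from_matrix(M);f=r*(fr(0,LEAN)*R.from_euler('z',180,degrees=True)).inv()
    print('tip',(p-r.apply([0,0,.011])-f.apply([-.135,0,.042])).round(3),'tcp',p.round(3))
segs([q0+x*(q1-q0) for x in np.linspace(0,1,3)],6)
for a,b in zip([cur()]+P,P):inc(a,b)
```

```text
[ 0.05  0.54  2.35  2.08  0.19 -0.95]
[ 0.34  0.54  2.34  2.63  0.13 -1.23]
[ 0.34  0.64  2.33  2.85  0.22 -1.44]
tip [0.6   0.072 0.071] tcp [0.474 0.097 0.104]
tip [0.593 0.132 0.067] tcp [0.466 0.134 0.105]
tip [0.571 0.18  0.061] tcp [0.448 0.163 0.105]
tip [0.541 0.214 0.052] tcp [0.425 0.179 0.104]
tip [0.509 0.231 0.043] tcp [0.4   0.184 0.103]
tip [0.479 0.233 0.035] tcp [0.38  0.177 0.102]
turn/row [ 2.61 -1.27 -2.6 ] shift/row (start axes) [ -6.7 -11.2  -5.3] end p [0.437 0.172 0.105] q [ 0.05  0.61  2.34  2.77  0.36 -1.29]
turn/row [ 0.77 -1.63 -3.06] shift/row (start axes) [-8.1 -2.4 -4.2] end p [0.38  0.177 0.102] q [ 0.05  0.54  2.35  2.08  0.19 -0.95]
turn [ 20.15 -15.44 -34.95] shift start axes [-86.3 -60.9 -65. ] end axes [ -40.7 -116.2  -14.3] p [0.38  0.177 0.102]
turn [0. 0. 0.] shift start axes [ -0. -90.  -0.] end axes [ -0. -90.  -0.] p [0.336 0.255 0.102]
turn [0. 0. 0.] shift start axes [-3.4  0.  29.9] end axes [-3.4  0.  29.9] p [0.343 0.259 0.073]
```

Run:
```python
from h import *
lat=np.array([-U(YB)[1],U(YB)[0],0])
for ph,tz in((9,.06),(12,.06),(12,.05)):
    a=ins(-16,ph,tz);A=(a[0]-.07*lat,a[1])
    P=[A,a,ins(-14,ph,.02),ins(-12,16,.006)]
    q0=sense()['q'];q=q0;print(ph,tz)
    for x in P:
        o=ik(*x,seeds=[q]);print(o and o[0].round(2));q=o[0] if o else q
        if x is P[0]:q1=q
    if ph==9: continue
    for x in np.linspace(0,1,6):
        p,M=fk(q0+x*(q1-q0));r=R.from_matrix(M);f=r*(fr(0,LEAN)*R.from_euler('z',180,degrees=True)).inv()
        print('tip',(p-r.apply([0,0,.011])-f.apply([-.135,0,.042])).round(3),'tcp',p.round(3))
    segs([q0+x*(q1-q0) for x in np.linspace(0,1,3)],6)
    for a,b in zip([cur()]+P,P):inc(a,b)
```

```text
9 0.06
[]
[ 0.32  0.57  2.43  2.88  0.37 -1.5 ]
[]
[ 0.34  0.64  2.33  2.85  0.22 -1.44]
12 0.06
[ 0.08  0.51  2.39  2.35  0.26 -1.18]
[ 0.33  0.51  2.38  2.75  0.21 -1.35]
[ 0.33  0.66  2.4   2.93  0.38 -1.53]
[ 0.34  0.64  2.33  2.85  0.22 -1.44]
tip [0.6   0.072 0.071] tcp [0.474 0.097 0.104]
tip [0.59  0.126 0.072] tcp [0.463 0.13  0.109]
tip [0.569 0.173 0.071] tcp [0.445 0.158 0.113]
tip [0.541 0.21  0.069] tcp [0.421 0.178 0.116]
tip [0.508 0.237 0.065] tcp [0.395 0.19  0.118]
tip [0.473 0.252 0.06 ] tcp [0.37  0.194 0.119]
turn/row [ 2.36 -0.91 -2.63] shift/row (start axes) [ -6.1 -10.6  -6.8] end p [0.433 0.169 0.114] q [ 0.07  0.59  2.36  2.9   0.39 -1.41]
turn/row [ 1.22 -1.23 -2.98] shift/row (start axes) [-7.8 -6.  -5.8] end p [0.37  0.194 0.119] q [ 0.08  0.51  2.39  2.35  0.26 -1.18]
turn [ 21.32 -11.6  -34.18] shift start axes [-86.3 -75.9 -86.4] end axes [ -32.6 -136.2  -32.5] p [0.37  0.194 0.119]
turn [0. 0. 0.] shift start axes [  0. -70.   0.] end axes [  0. -70.   0.] p [0.336 0.255 0.119]
turn [0. 0. 0.] shift start axes [-15.7   0.   36.8] end axes [-15.7   0.
[... 559 characters left out ...]
  0.194 0.109]
turn/row [ 2.18 -0.91 -2.68] shift/row (start axes) [-6.6 -9.7 -6. ] end p [0.433 0.164 0.108] q [ 0.07  0.61  2.37  2.96  0.41 -1.47]
turn/row [ 1.39 -1.17 -2.95] shift/row (start axes) [-8.  -6.8 -5.2] end p [0.37  0.194 0.109] q [ 0.08  0.55  2.4   2.46  0.29 -1.3 ]
turn [ 21.32 -11.6  -34.18] shift start axes [-92.4 -75.9 -78.5] end axes [ -37.  -136.2  -23.5] p [0.37  0.194 0.109]
turn [0. 0. 0.] shift start axes [  0. -70.   0.] end axes [  0. -70.   0.] p [0.336 0.255 0.109]
turn [0. 0. 0.] shift start axes [-11.4   0.   27.8] end axes [-11.4   0.   27.8] p [0.337 0.256 0.079]
turn [-0. -4.  0.] shift start axes [3.2 0.  8.1] end axes [3.8 0.  7.9] p [0.343 0.259 0.073]
```

>>> {"method": "play_rows", "body": {"rows": [[[2.4,-0.9,-2.6],[-5,-10.7,-7],1],[[2.4,-0.9,-2.6],[-5,-11,-6.5],1],[[2.4,-0.9,-2.6],[-4.5,-11.5,-6],1],[[2.4,-0.9,-2.6],[-4.5,-12,-5.5],1],[[2.4,-0.9,-2.6],[-4,-12.5,-5],1],[[2.4,-0.9,-2.6],[-4,-12.5,-4.5],1]]}}

```text
t: 9.55
tcp_pos: [0.4337, 0.1685, 0.1155]
tool_rot: [0.956, 0.078, 0.28, -0.048]
force: [-0.1, -0.0, -0.9]
finger_gap: 0.245
gripper_force: 97.6
```

Run:
```python
from h import *
st();seeblade()
lat=np.array([-U(YB)[1],U(YB)[0],0]);a=ins(-16,12,.06);A=(a[0]-.07*lat,a[1]);inc(cur(),A)
```

```text
t 9.55 q [ 0.064  0.586  2.361  2.87   0.386 -1.388] tcp [0.4337 0.1685 0.1155] F [-0.1 -0.  -0.9] gap 0.245
exp blade [0.5218 0.1864 0.074 ] yaw pitch roll [10.43  5.09  2.74]
turn [  6.99  -7.29 -17.89] shift start axes [-48.  -36.7 -33.5] end axes [-37.3 -53.6 -22.4] p [0.37  0.194 0.119]
```

Good agreement. I'll continue to the staging pose.

>>> {"method": "play_rows", "body": {"rows": [[[1.2,-1.2,-3],[-8,-6.5,-5.5],1],[[1.2,-1.2,-3],[-7.7,-7,-5.2],1],[[1.2,-1.2,-3],[-7.3,-7.5,-4.8],1],[[1.2,-1.2,-3],[-7,-8,-4.5],1],[[1.2,-1.2,-3],[-6.7,-8.5,-4.2],1],[[1.2,-1.2,-3],[-6.3,-8.7,-4],1]]}}

```text
t: 10.05
tcp_pos: [0.3703, 0.1962, 0.119]
tool_rot: [0.942, 0.247, 0.218, -0.057]
force: [-0.1, -0.0, -1.7]
finger_gap: 0.243
gripper_force: 97.6
```

>>> {"method": "play_rows", "body": {"rows": [[[0,0,0],[0,-12,0],1],[[0,0,0],[0,-12,0],1],[[0,0,0],[0,-12,0],1],[[0,0,0],[0,-12,0],1],[[0,0,0],[0,-12,0],1],[[0,0,0],[0,-10,0],1]]}}

```text
t: 10.55
tcp_pos: [0.3362, 0.2576, 0.119]
tool_rot: [0.943, 0.246, 0.219, -0.057]
force: [-0.3, 1.0, -0.3]
finger_gap: 0.243
gripper_force: 97.8
```

Run:
```python
from h import *
st();seeblade()
b=ins(-14,12,.02);c=ins(-12,16,.006);inc(cur(),b);inc(b,c)
```

```text
t 10.55 q [ 0.333  0.515  2.375  2.761  0.213 -1.357] tcp [0.3362 0.2576 0.119 ] F [-0.3  1.  -0.3] gap 0.243
exp blade [0.4098 0.2989 0.0672] yaw pitch roll [29.25 11.86  0.04]
turn [-0.05 -0.14  0.02] shift start axes [-17.3   1.8  35.8] end axes [-17.2   1.8  35.8] p [0.337 0.256 0.079]
turn [-0. -4.  0.] shift start axes [3.2 0.  8.1] end axes [3.8 0.  7.9] p [0.343 0.259 0.073]
```

Lower in front of the gap, then look.

>>> {"method": "play_rows", "body": {"rows": [[[0,0,0],[-3.5,0.4,7.2],1],[[0,0,0],[-3.5,0.4,7.2],1],[[0,0,0],[-3.5,0.4,7.2],1],[[0,0,0],[-3.5,0.4,7.2],1],[[0,0,0],[-3.5,0.2,7],1],[[0,-2,0],[1.6,0,4],1],[[0,-2,0],[1.9,0,4],1]]}}

```text
t: 11.13
tcp_pos: [0.3422, 0.2582, 0.0723]
tool_rot: [0.95, 0.247, 0.183, -0.048]
force: [0.2, -0.0, -0.3]
finger_gap: 0.242
gripper_force: 97.6
```

Run:
```python
from h import *
st();seeblade()
P=[ins(15,14,.006),ins(30,11,.006),ins(45,7,.008),ins(60,0,.012)]
for a,b in zip([cur()]+P,P):inc(a,b)
p,_=snapshot('scene');c=cv2.resize(p[230:350,290:410],(600,600),interpolation=cv2.INTER_CUBIC)
p,_=snapshot('top');e=cv2.resize(p[190:290,190:290][:, :40*2+20],(600,600),interpolation=cv2.INTER_CUBIC)
cv2.imwrite('pics/e.png',cv2.resize(np.hstack([c,e]),(800,400))[:,:,::-1])
```

```text
t 11.13 q [ 0.34   0.641  2.337  2.848  0.222 -1.441] tcp [0.3422 0.2582 0.0723] F [ 0.2 -0.  -0.3] gap 0.242
exp blade [0.4122 0.2974 0.0144] yaw pitch roll [29.2  16.16  0.06]
turn [-0.05  2.16 -0.04] shift start axes [23.  -0.7 12.4] end axes [22.5 -0.7 13.3] p [0.364 0.271 0.069]
turn [-0.  3.  0.] shift start axes [ 8.3  0.  10.5] end axes [ 7.7  0.  10.9] p [0.375 0.277 0.063]
turn [0. 4. 0.] shift start axes [ 7.1 -0.  10.9] end axes [ 6.4 -0.  11.4] p [0.385 0.283 0.057]
turn [ 0.  7. -0.] shift start axes [ 2.7  0.  14.9] end axes [ 0.9  0.  15.1] p [0.393 0.288 0.045]
```

View pics/e.png

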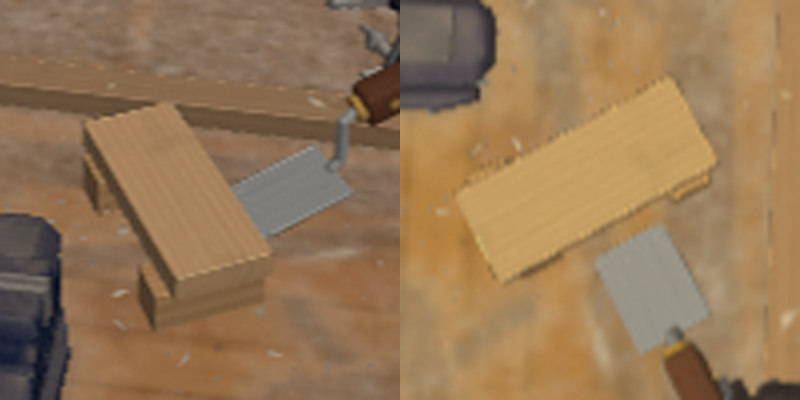

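In the left (scene) half, the blade lies in front of the gap. In the right (top) half, the tip at (630,243) is about 3–4 mm right of the gap's centre line. I'll shift 4 mm left and insert.

>>> {"method": "play_rows", "body": {"rows": [[[0,0,0],[0,-2,0],1],[[0,0,0],[0,-2,0],1],[[0,0.4,0],[4.6,-0.1,2.5],1],[[0,0.4,0],[4.6,-0.1,2.5],1],[[0,0.4,0],[4.6,-0.1,2.6],1],[[0,0.5,0],[4.6,-0.1,2.6],1],[[0,0.5,0],[4.6,-0.1,2.6],1]]}}

```text
t: 11.82
tcp_pos: [0.3653, 0.2761, 0.0713]
tool_rot: [0.945, 0.247, 0.206, -0.054]
force: [0.6, 0.5, -0.1]
finger_gap: 0.241
gripper_force: 97.7
```

>>> {"method": "play_rows", "body": {"rows": [[[0,1,0],[2.7,0,3.6],1],[[0,1,0],[2.7,0,3.6],1],[[0,1,0],[2.6,0,3.6],1]]}}

```text
t: 12.07
tcp_pos: [0.3757, 0.2819, 0.065]
tool_rot: [0.94, 0.245, 0.231, -0.06]
force: [-0.2, -0.1, -1.2]
finger_gap: 0.243
gripper_force: 97.7
```

Run:
```python
from h import *
st();seeblade()
P=[ins(45,7,.008),ins(60,0,.012)]
for a,b in zip([cur()]+P,P):inc(a,b)
```

```text
t 12.07 q [ 0.361  0.698  2.305  2.937  0.346 -1.51 ] tcp [0.3757 0.2819 0.065 ] F [-0.2 -0.1 -1.2] gap 0.243
exp blade [0.4504 0.3238 0.0154] yaw pitch roll [29.24 10.41  0.  ]
turn [-0.02  3.41  0.03] shift start axes [ 3.5  3.7 11.2] end axes [ 2.8  3.7 11.3] p [0.385 0.283 0.057]
turn [ 0.  7. -0.] shift start axes [ 2.7  0.  14.9] end axes [ 0.9  0.  15.1] p [0.393 0.288 0.045]
```

>>> {"method": "play_rows", "body": {"rows": [[[0,1.1,0],[1.1,0,3.7],1],[[0,1.1,0],[1.1,0,3.7],1],[[0,1.2,0],[1,0,3.8],1],[[0,1.4,0],[0.5,0,3],1],[[0,1.4,0],[0.4,0,3],1],[[0,1.4,0],[0.4,0,3],1],[[0,1.4,0],[0.3,0,3],1],[[0,1.4,0],[0.3,0,3],1]]}}

```text
t: 12.73
tcp_pos: [0.3914, 0.2906, 0.0451]
tool_rot: [0.915, 0.239, 0.315, -0.082]
force: [0.4, 1.6, -1.0]
finger_gap: 0.242
gripper_force: 97.7
```

Run:
```python
from h import *
st();bl,f=seeblade();d=bl-BC;print('blade centre in board frame',(R.from_euler('z',-YB,degrees=True).apply(d)*1000).round(1))
inc(cur(),ins(60,0,.012))
p,d=snapshot('top');W=cloud('top',d);h=W[:,:,2]
m=np.zeros((400,640),bool);m[195:270,195:280]=1;m&=(h>.040)&(h<.056);k,l,s,_=cv2.connectedComponentsWithStats(m.astype(np.uint8));m=l==1+s[1:,4].argmax()
v,u=np.nonzero(m);print('board',rect(plane('top',np.c_[u,v],.047)[:,:2]))
```

```text
t 12.73 q [ 0.348  0.885  2.385  3.001  0.791 -1.6  ] tcp [0.3914 0.2906 0.0451] F [ 0.4  1.6 -1. ] gap 0.242
exp blade [0.4728 0.3361 0.0118] yaw pitch roll [29.23 -0.   -0.  ]
blade centre in board frame [-6.2  3.7 11.8]
turn [-0.02 -0.    0.03] shift start axes [ 0.3  3.6 -0. ] end axes [ 0.3  3.6 -0. ] p [0.393 0.288 0.045]
board [5.385e+02 4.250e+02 2.500e+00 2.420e+01 1.000e-01]
```

```bash
cat >> h.py <<'E'
def board(zt,n='top',tol=.007,c=None,rad=.11):
    p,d=snapshot(n);W=cloud(n,d);m=np.abs(W[:,:,2]-zt)<tol
    if c is not None:m&=np.hypot(W[:,:,0]-c[0],W[:,:,1]-c[1])<rad
    hsv=cv2.cvtColor(p,cv2.COLOR_RGB2HSV);m&=(hsv[:,:,1]>70)&(hsv[:,:,2]>110)
    k,l,s,_=cv2.connectedComponentsWithStats(cv2.morphologyEx(m.astype(np.uint8),cv2.MORPH_OPEN,np.ones((2,2))))
    m=l==1+s[1:,4].argmax();v,u=np.nonzero(m);print('board px',m.sum(),'z',np.median(W[m][:,2]).round(4),rect(plane(n,np.c_[u,v],zt)[:,:2]));return W,m,p
E
python3 - <<'E'
from h import *
W,m,p=board(.047,c=BC)
q=proj('top',[.48,.336,.047])[0].astype(int);print(q,W[q[1],q[0]],p[q[1],q[0]])
for du in(-20,-10,10,20):print(W[q[1],q[0]+du].round(3))
E
```

```text
Traceback (most recent call last):
  File "h.py", line 79, in board
    m=l==1+s[1:,4].argmax();v,u=np.nonzero(m);print('board px',m.sum(),'z',np.median(W[m][:,2]).round(4),rect(plane(n,np.c_[u,v],zt)[:,:2]));return W,m,p
           ~~~~~~~~~~~~~~^^
ValueError: attempt to get argmax of an empty sequence
```

Run:
```python
from h import *
W,m,p=board(.047,'scene',c=BC)
c=cv2.resize(p[230:350,280:420],(700,600),interpolation=cv2.INTER_CUBIC);cv2.imwrite('pics/f.png',c[:,:,::-1])
```

```text
board px 1611 z 0.0466 [477.1 344.8  62.8 154.2  29.4]
```

View pics/f.png

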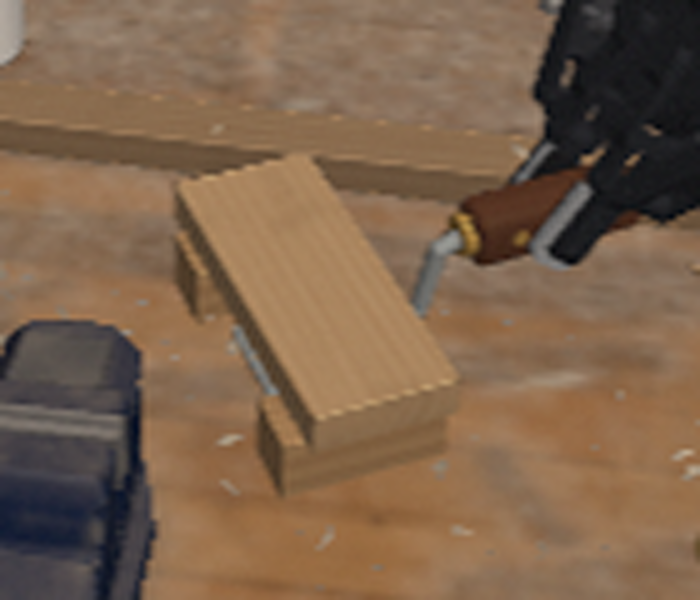

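The view shows the blade tip under the far side of the board, at (235,330)–(270,390) between the blocks. The neck stands just clear of the near edge. I'll lift slowly.

>>> {"method": "play_rows", "body": {"rows": [[[0,0,0],[1.2,0,-1.6],1],[[0,0,0],[1.2,0,-1.6],1],[[0,0,0],[1.2,0,-1.6],1],[[0,0,0],[1.2,0,-1.6],1],[[0,0,0],[0.6,0,-0.8],1],[[0,0,0],[0.6,0,-0.8],1],[[0,0,0],[0.6,0,-0.8],1],[[0,0,0],[0.6,0,-0.8],1],[[0,0,0],[0.6,0,-0.8],1],[[0,0,0],[0.6,0,-0.8],1],[[0,0,0],[0.6,0,-0.8],1],[[0,0,0],[0.6,0,-0.8],1]]}}

```text
t: 13.88
tcp_pos: [0.3902, 0.2902, 0.0611]
tool_rot: [0.915, 0.239, 0.314, -0.082]
force: [-0.5, 0.0, -2.4]
finger_gap: 0.242
gripper_force: 97.7
```

>>> {"method": "play_rows", "body": {"rows": [[[0,0,0],[0.6,0,-0.8],1],[[0,0,0],[1.2,0,-1.6],1],[[0,0,0],[1.9,0,-2.4],1],[[0,0,0],[2.5,0,-3.2],1],[[0,0,0],[3.1,0,-3.9],1],[[0,0,0],[3.1,0,-3.9],1],[[0,0,0],[2.5,0,-3.2],1],[[0,0,0],[1.9,0,-2.4],1],[[0,0,0],[1.2,0,-1.6],1],[[0,0,0],[0.6,0,-0.8],1]]}}

```text
t: 14.72
tcp_pos: [0.3907, 0.2904, 0.0921]
tool_rot: [0.915, 0.239, 0.314, -0.082]
force: [-0.2, 0.3, -1.7]
finger_gap: 0.245
gripper_force: 97.7
```

Run:
```python
from h import *
s=st();bl,f=seeblade()
print('board ctr if on blade +6:')
W,m,p=board(bl[2]+.023,'scene',c=bl);P=W[m]
L=(P-bl)@f.as_matrix();A=np.c_[L[:,:2],np.ones(len(L))];co=np.linalg.lstsq(A,L[:,2],rcond=None)[0];print('slope deg',np.degrees(co[:2]).round(2),'z0',co[2].round(4),'ext',np.percentile(L,[1,50,99],axis=0).round(4).tolist())
q=s['q'];t0=s['tcp_pos']
z=bl[2]
Y=lifter(t0+U(LY)*.0932+[0,0,z-t0[2]],LY)
for nm,x in (('Y',(np.r_[t0],Y[1])),('up30',(t0+[0,0,.02],Y[1])),('E1',lifter(np.r_[(SEAT-U(LY)*.006)[:2]+[.009,.217],.085],LY)),('E2',lifter(np.r_[(SEAT-U(LY)*.006)[:2],.085],LY))):
    o=ik(*x,seeds=[q]);print(nm,x[0].round(3),o and o[0].round(2));q=o[0] if o else q
```

```text
t 14.72 q [ 0.348  0.72   2.377  2.969  0.618 -1.558] tcp [0.3907 0.2904 0.0921] F [-0.2  0.3 -1.7] gap 0.245
exp blade [0.472  0.3359 0.0586] yaw pitch roll [2.925e+01 7.000e-02 1.000e-02]
board ctr if on blade +6:
board px 1580 z 0.0793 [477.4 347.1  62.6 152.3  29.3]
slope deg [46.1  16.23] z0 0.0113 ext [[-0.0219, -0.0705, 0.0124], [0.0092, 0.0108, 0.0207], [0.0396, 0.0741, 0.0233]]
Y [0.391 0.29  0.092] [ 0.64  0.69  2.23  4.06  0.51 -1.85]
up30 [0.391 0.29  0.112] [ 0.64  0.64  2.22  4.16  0.47 -1.97]
E1 [0.495 0.084 0.118] [-0.06  0.62  2.31  3.11  0.46 -1.56]
E2 [ 0.486 -0.133  0.118] [-0.73  0.62  2.31  2.22  0.51 -1.29]
```

```bash
cat >> h.py <<'E'
def onblade(n='scene'):
    bl,f=seeblade();W,m,p=board(bl[2]+.023,n,c=bl,tol=.012)
    m=cv2.erode(m.astype(np.uint8),np.ones((3,3)))>0
    L=(W[m]-bl)@f.as_matrix();print('ext',np.percentile(L,[2,50,98],axis=0).round(4).tolist())
    c=np.median(L,axis=0)
    for i in(0,1):
        for s in(-1,1):
            k=(s*(L[:,i]-c[i])>(.018 if i==0 else .04));print('xy'[i],s,k.sum(),np.median(L[k,2]).round(4),end='; ')
    print()
E
python3 - <<'E'
from h import *
onblade()
E
```

```text
exp blade [0.472  0.3359 0.0586] yaw pitch roll [2.925e+01 7.000e-02 1.000e-02]
board px 1644 z 0.0792 [476.7 349.2  64.  156.9  29.1]
ext [[-0.0177, -0.0647, 0.014], [0.0094, 0.0161, 0.0207], [0.0361, 0.0736, 0.0228]]
x -1 245 0.0208; x 1 231 0.0205; y -1 344 0.0206; y 1 282 0.0202;
```

The board is level on the blade, about 8 mm ahead of the blade's centre. I'll raise it, then yaw about the vertical.

>>> {"method": "play_rows", "body": {"rows": [[[0,0,0],[0.6,0,-0.8],1],[[0,0,0],[1.2,0,-1.6],1],[[0,0,0],[1.9,0,-2.4],1],[[0,0,0],[2.5,0,-3.2],1],[[0,0,0],[2.5,0,-3.2],1],[[0,0,0],[2.5,0,-3.2],1],[[0,0,0],[2.5,0,-3.2],1],[[0,0,0],[1.9,0,-2.4],1],[[0,0,0],[1.2,0,-1.6],1],[[0,0,0],[0.6,0,-0.8],1]]}}

```text
t: 15.65
tcp_pos: [0.3907, 0.2904, 0.1204]
tool_rot: [0.915, 0.239, 0.314, -0.082]
force: [0.6, -0.5, -2.0]
finger_gap: 0.245
gripper_force: 97.7
```

>>> {"method": "play_rows", "body": {"rows": [[[-0.62,0,0.79],[0,0,0],1],[[-1.23,0,1.58],[0,0,0],1],[[-1.85,0,2.36],[0,0,0],1],[[-2.46,0,3.15],[0,0,0],1],[[-2.46,0,3.15],[0,0,0],1],[[-2.46,0,3.15],[0,0,0],1],[[-2.46,0,3.15],[0,0,0],1],[[-2.46,0,3.15],[0,0,0],1],[[-1.85,0,2.36],[0,0,0],1],[[-1.23,0,1.58],[0,0,0],1],[[-0.31,0,0.4],[0,0,0],1]]}}

```text
t: 16.57
tcp_pos: [0.3906, 0.2912, 0.1199]
tool_rot: [0.946, -0.019, 0.325, 0.006]
force: [1.2, 0.6, -1.3]
finger_gap: 0.244
gripper_force: 97.6
```

Run:
```python
from h import *
s=st();onblade()
t=SEAT-U(LY)*.008+np.array([0,-.002,0]);lat=R.from_euler('z',LY,degrees=True).apply([0,1,0])
for dy,dx in((.22,0),(.22,-.02),(0,0)):
    inc(cur(),lifter(np.r_[(t+lat*dy+U(LY)*dx)[:2],.085],LY))
```

```text
t 16.57 q [ 0.642  0.612  2.218  4.211  0.457 -2.024] tcp [0.3906 0.2912 0.1199] F [ 1.2  0.6 -1.3] gap 0.244
exp blade [0.4837 0.2875 0.0865] yaw pitch roll [-2.27  0.08  0.  ]
board px 1429 z 0.107 [488.8 297.3 159.5  62.2  87.7]
ext [[-0.0221, -0.0655, 0.0137], [0.0048, 0.014, 0.0206], [0.0322, 0.0729, 0.0228]]
x -1 228 0.0206; x 1 224 0.0206; y -1 303 0.0206; y 1 277 0.02; 
turn [-0.03  0.09  0.06] shift start axes [ 85.8 202.   68.9] end axes [ 86.  201.8  69.1] p [0.493 0.085 0.118]
turn [-0.03  0.09  0.06] shift start axes [ 70.1 202.   56.6] end axes [ 70.2 201.8  56.8] p [0.473 0.086 0.118]
turn [-0.03  0.09  0.06] shift start axes [ 85.6 422.   68.8] end axes [ 86.  421.8  69.1] p [ 0.484 -0.135  0.118]
```

Run:
```python
from h import *
onblade('top')
bl,f=seeblade()
# depth edges along the board centre line: scene cam, top face only (strict z)
p,d=snapshot('scene');W=cloud('scene',d)
L=(W-bl)@f.as_matrix()
m=(np.abs(L[:,:,2]-.0205)<.0022)&(np.abs(L[:,:,0]-.005)<.02)&(np.abs(L[:,:,1])<.1)
print(m.sum(),np.percentile(L[m][:,1],[1,5,95,99]).round(4))
```

```text
exp blade [0.4837 0.2874 0.0864] yaw pitch roll [-2.23  0.09 -0.01]
board px 1755 z 0.1077 [490.6 281.  149.6  62.3  87.7]
ext [[-0.0202, -0.0754, 0.0177], [0.0066, -0.0051, 0.0214], [0.0352, 0.0637, 0.0249]]
x -1 274 0.0214; x 1 293 0.0215; y -1 335 0.021; y 1 320 0.0217; 
exp blade [0.4836 0.2871 0.0863] yaw pitch roll [-2.2   0.1  -0.03]
838 [-0.0753 -0.0679  0.0692  0.0729]
```

>>> {"method": "play_rows", "body": {"rows": [[[0,0,0],[1.25,3.6,1],1],[[0,0,0],[2.5,7.1,2],1],[[0,0,0],[3.75,10.7,3],1],[[0,0,0],[5,14.3,4],1],[[0,0,0],[5,14.3,4],1],[[0,0,0],[5,14.3,4],1],[[0,0,0],[5,14.3,4],1],[[0,0,0],[5,14.3,4],1],[[0,0,0],[5,14.3,4],1],[[0,0,0],[5,14.3,4],1],[[0,0,0],[5,14.3,4],1],[[0,0,0],[5,14.3,4],1]]}}

```text
t: 17.72
tcp_pos: [0.4517, 0.1365, 0.1189]
tool_rot: [0.946, -0.019, 0.324, 0.007]
force: [0.1, -1.1, -1.3]
finger_gap: 0.247
gripper_force: 97.6
```

>>> {"method": "play_rows", "body": {"rows": [[[0,0,0],[5,14.3,4],1],[[0,0,0],[5,14.3,4],1],[[0,0,0],[3.75,10.7,3],1],[[0,0,0],[2.5,7.1,2],1],[[0,0,0],[1.25,3.6,1],1]]}}

```text
t: 18.13
tcp_pos: [0.4726, 0.0852, 0.1187]
tool_rot: [0.946, -0.02, 0.324, 0.007]
force: [1.2, -0.6, -1.7]
finger_gap: 0.241
gripper_force: 97.7
```

Run:
```python
from h import *
s=st();onblade('scene');onblade('top')
t=SEAT+R.from_euler('z',LY,degrees=True).apply([-.0065,.0035,0])
inc(cur(),lifter(np.r_[t[:2],.085],LY))
```

```text
t 18.13 q [-0.063  0.626  2.368  3.116  0.513 -1.565] tcp [0.4726 0.0852 0.1187] F [ 1.2 -0.6 -1.7] gap 0.241
exp blade [0.5656 0.0813 0.0852] yaw pitch roll [-2.38  0.13 -0.03]
board px 853 z 0.1056 [568.8  95.5 161.8  63.4  87.8]
ext [[-0.0223, -0.0623, 0.0147], [0.0044, 0.015, 0.0206], [0.0304, 0.0735, 0.0229]]
x -1 116 0.0206; x 1 119 0.0205; y -1 170 0.0206; y 1 139 0.0203; 
exp blade [0.5658 0.0812 0.0853] yaw pitch roll [-2.4   0.1  -0.03]
board px 1628 z 0.1065 [571.6  76.2 148.7  63.   87.5]
ext [[-0.0211, -0.0747, 0.0175], [0.0065, -0.0052, 0.0213], [0.0341, 0.0642, 0.0251]]
x -1 280 0.0212; x 1 266 0.0211; y -1 323 0.0211; y 1 331 0.0215; 
turn [ 0.06  0.13 -0.02] shift start axes [ 17.  214.6  13.9] end axes [ 16.9 214.6  13.7] p [ 0.485 -0.13   0.118]
```

>>> {"method": "play_rows", "body": {"rows": [[[0,0,0],[0.3,3.8,0.25],1],[[0,0,0],[0.6,7.6,0.5],1],[[0,0,0],[0.9,11.5,0.75],1],[[0,0,0],[1.2,15.3,1],1],[[0,0,0],[1.2,15.3,1],1],[[0,0,0],[1.2,15.3,1],1],[[0,0,0],[0.9,11.5,0.75],1],[[0,0,0],[0.6,7.6,0.5],1],[[0,0,0],[0.3,3.8,0.25],1]]}}

```text
t: 18.98
tcp_pos: [0.4781, -0.0058, 0.1186]
tool_rot: [0.946, -0.019, 0.325, 0.007]
force: [0.1, -0.1, -2.6]
finger_gap: 0.24
gripper_force: 97.8
```

Run:
```python
from h import *
s=st();onblade('scene')
t=SEAT+R.from_euler('z',LY,degrees=True).apply([-.0065,.0035,0])
inc(cur(),lifter(np.r_[t[:2],.085],LY))
p,_=snapshot('scene');c=cv2.resize(p[100:240,270:430],(640,560),interpolation=cv2.INTER_CUBIC);cv2.imwrite('pics/g.png',c[:,:,::-1])
```

```text
t 18.98 q [-0.373  0.632  2.393  2.749  0.552 -1.499] tcp [ 0.4781 -0.0058  0.1186] F [ 0.1 -0.1 -2.6] gap 0.24
exp blade [ 0.5711 -0.0095  0.0851] yaw pitch roll [-2.28  0.11 -0.04]
board px 701 z 0.1055 [574.2   6.1 162.5  62.4  88.2]
ext [[-0.0227, -0.0598, 0.0139], [0.0034, 0.0137, 0.0207], [0.0299, 0.0736, 0.023]]
x -1 96 0.0205; x 1 98 0.0205; y -1 119 0.0208; y 1 117 0.0202; 
turn [0.04 0.1  0.02] shift start axes [  9.5 123.2   7.8] end axes [  9.5 123.2   7.8] p [ 0.485 -0.13   0.118]
```

View pics/g.png

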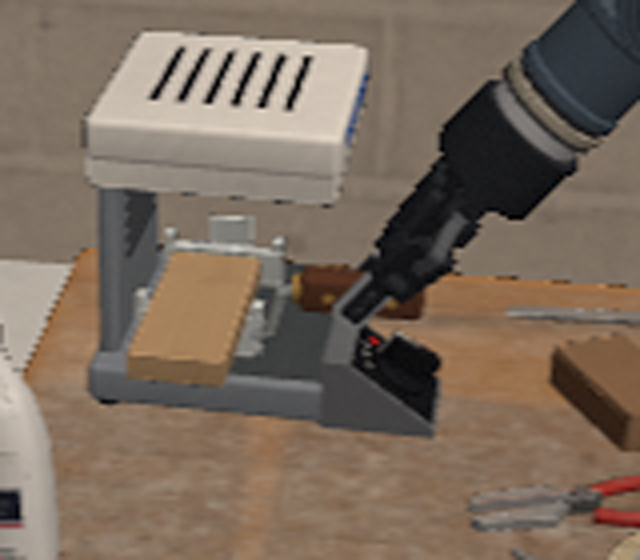

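The board is halfway under the hood, with its top face at (200,310), clear above the lugs and below the hood. The hand is clear of the hood. I'll continue.

>>> {"method": "play_rows", "body": {"rows": [[[0,0,0],[0.3,3.8,0.25],1],[[0,0,0],[0.6,7.6,0.5],1],[[0,0,0],[0.9,11.5,0.75],1],[[0,0,0],[1.2,15.3,1],1],[[0,0,0],[1.2,15.3,1],1],[[0,0,0],[1.2,15.3,1],1],[[0,0,0],[1.2,15.3,1],1],[[0,0,0],[1.2,15.3,1],1],[[0,0,0],[0.9,11.5,0.75],1],[[0,0,0],[0.6,7.6,0.5],1],[[0,0,0],[0.3,4.3,0.25],1]]}}

```text
t: 20.0
tcp_pos: [0.486, -0.1289, 0.1183]
tool_rot: [0.946, -0.018, 0.325, 0.007]
force: [-1.0, 0.6, -2.6]
finger_gap: 0.242
gripper_force: 97.9
```

Run:
```python
from h import *
s=st();seeblade()
t=SEAT+R.from_euler('z',LY,degrees=True).apply([-.0065,.0035,0])
inc(cur(),lifter(np.r_[t[:2],.085],LY))
p,_=snapshot('scene');np.save('pics/h.npy',p);c=cv2.resize(p[140:200,290:370],None,fx=10,fy=10,interpolation=cv2.INTER_CUBIC);cv2.imwrite('pics/h.png',c[:,:,::-1])
```

```text
t 20.0 q [-0.717  0.619  2.309  2.236  0.51  -1.298] tcp [ 0.486  -0.1289  0.1183] F [-1.   0.6 -2.6] gap 0.242
exp blade [ 0.5791 -0.1326  0.0849] yaw pitch roll [-2.24  0.08 -0.07]
turn [0.01 0.08 0.09] shift start axes [-0.4  0.6 -0.3] end axes [-0.4  0.6 -0.3] p [ 0.485 -0.13   0.118]
```

View pics/h.png

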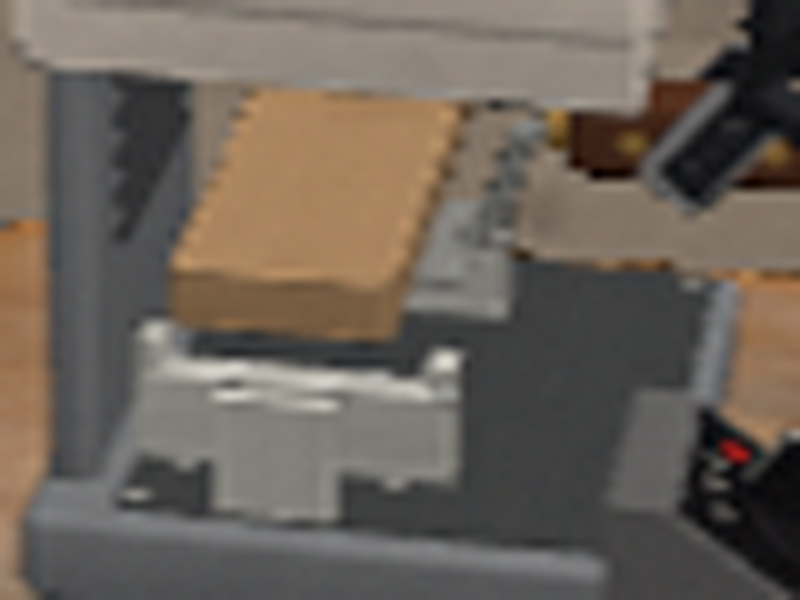

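The view shows the board's end-face lower edge from (172,325) to (398,338), and the near lugs at (155,330) and (443,358). I'll compare them in the world frame.

Run:
```python
from h import *
px=lambda L:np.array(L,float)/10-.45+[290,140]
iv=R.from_euler('z',-LY,degrees=True)
for nm,L,z in(('board bottom corners (+x,-x)',[(172,325),(398,340)],.0885),('board top corners',[(172,268),(410,280)],.1075),('lug tops',[(155,328),(443,356)],.072),('lip top ends',[(212,392),(340,404)],.072)):
    P=plane('scene',px(L),z);print(nm,(iv.apply(P-SEAT)*1000).round(1).tolist())
```

```text
board bottom corners (+x,-x) [[32.1, 79.0, 26.5], [-30.0, 75.4, 26.5]]
board top corners [[31.3, 82.2, 45.5], [-33.1, 76.4, 45.5]]
lug tops [[43.2, 50.3, 10.0], [-38.8, 50.9, 10.0]]
lip top ends [[19.8, 84.6, 10.0], [-15.8, 84.5, 10.0]]
```

Allowing for the lifter riding about 2 mm low in the grip, the board is centred in y and about 2 mm short in x. I'll move 2 mm forward, then lower gently.

>>> {"method": "play_rows", "body": {"rows": [[[0,0,0],[0.8,0,0.6],1],[[0,0,0],[0.8,0,0.6],1],[[0,0,0],[-0.6,0,0.8],1],[[0,0,0],[-1.2,0,1.6],1],[[0,0,0],[-1.5,0,2],1],[[0,0,0],[-1.5,0,2],1],[[0,0,0],[-1.5,0,2],1],[[0,0,0],[-1.5,0,2],1],[[0,0,0],[-1.5,0,2],1],[[0,0,0],[-1.2,0,1.6],1],[[0,0,0],[-0.6,0,0.8],1],[[0,0,0],[-0.6,0,0.8],1]]}}

```text
t: 21.05
tcp_pos: [0.488, -0.1285, 0.0986]
tool_rot: [0.946, -0.019, 0.325, 0.007]
force: [-0.1, -0.4, -2.2]
finger_gap: 0.245
gripper_force: 97.9
```

Run:
```python
from h import *
s=st();bl,f=seeblade()
board(bl[2]+.021,'scene',c=bl,tol=.005)
```

```text
t 21.05 q [-0.711  0.682  2.314  2.329  0.554 -1.399] tcp [ 0.488  -0.1285  0.0986] F [-0.1 -0.4 -2.2] gap 0.245
exp blade [ 0.5811 -0.1322  0.065 ] yaw pitch roll [-2.26  0.12 -0.03]
board px 525 z 0.0856 [ 584.6 -123.1  155.6   61.8   87.8]
```

>>> {"method": "play_rows", "body": {"rows": [[[0,0,0],[-0.6,0,0.8],1],[[0,0,0],[-0.6,0,0.8],1],[[0,0,0],[-0.6,0,0.8],1],[[0,0,0],[-0.6,0,0.8],1],[[0,0,0],[-0.5,0,0.6],1],[[0,0,0],[-0.5,0,0.6],1],[[0,0,0],[-0.5,0,0.6],1],[[0,0,0],[-0.5,0,0.6],1]]}}

```text
t: 21.77
tcp_pos: [0.4882, -0.1286, 0.0918]
tool_rot: [0.945, -0.018, 0.325, 0.007]
force: [0.6, 1.2, -1.2]
finger_gap: 0.24
gripper_force: 97.9
```

Run:
```python
from h import *
s=st();bl,f=seeblade()
board(bl[2]+.021,'scene',c=bl,tol=.005)
```

```text
t 21.77 q [-0.711  0.705  2.316  2.358  0.572 -1.434] tcp [ 0.4882 -0.1286  0.0918] F [ 0.6  1.2 -1.2] gap 0.24
exp blade [ 0.5814 -0.1322  0.0584] yaw pitch roll [-2.25  0.06 -0.06]
board px 538 z 0.0805 [ 584.6 -124.3  159.2   63.    87.8]
```

>>> {"method": "play_rows", "body": {"rows": [[[0,0,0],[-0.6,0,0.8],1],[[0,0,0],[-0.6,0,0.8],1],[[0,0,0],[-0.6,0,0.8],1],[[0,0,0],[-0.6,0,0.8],1],[[0,0,0],[-0.6,0,0.8],1],[[0,0,0],[-0.6,0,0.8],1],[[0,0,0],[-0.6,0,0.8],1],[[0,0,0],[-0.6,0,0.8],1]]}}

```text
t: 22.48
tcp_pos: [0.4882, -0.1285, 0.0836]
tool_rot: [0.946, -0.018, 0.325, 0.007]
force: [0.4, 0.2, -1.4]
finger_gap: 0.247
gripper_force: 97.9
```

Run:
```python
from h import *
s=st();bl,f=seeblade()
board(.081,'scene',c=bl,tol=.006)
# withdraw plan: tip pose relative to seat
q=s['q'];a=cur()
S=np.r_[SEAT[:2],0]
def out(dx,z,ph):
    return lifter(np.r_[(bl+U(LY)*dx/1000)[:2],z],LY,ph)
for dx,z,ph in((-8,.051,0),(-20,.050,4),(-35,.050,8),(-50,.052,11),(-65,.054,13),(-80,.056,14),(-90,.10,14),(-70,.13,10)):
    c=np.cos(np.radians(ph));s_=np.sin(np.radians(ph))
    b=out(dx,z,ph);o=ik(*b,seeds=[q]);q=o[0] if o else q
    x0=(-35)*1;print(dx,'tip z',round(z-.035*s_-.002,4),'top z at board edge x=-31:',round(z+.002+ ( -31-(-5+dx) )*-1e-3*s_/c if True else 0,4),o and o[0].round(2));inc(a,b);a=b
```

```text
t 22.48 q [-0.711  0.731  2.319  2.388  0.592 -1.47 ] tcp [ 0.4882 -0.1285  0.0836] F [ 0.4  0.2 -1.4] gap 0.247
exp blade [ 0.5812 -0.1322  0.0501] yaw pitch roll [-2.25  0.11 -0.04]
board px 529 z 0.0806 [ 584.6 -122.1  156.9   62.1   87.7]
-8 tip z 0.049 top z at board edge x=-31: 0.053 [-0.73  0.74  2.34  2.4   0.61 -1.5 ]
turn [0.   0.13 0.06] shift start axes [-5.7 -0.  -5.7] end axes [-5.7 -0.  -5.7] p [ 0.48  -0.128  0.084]
-20 tip z 0.0456 top z at board edge x=-31: 0.0524 [-0.71  0.67  2.32  2.29  0.48 -1.37]
turn [ 0. -4.  0.] shift start axes [ -4.1  -0.  -10.1] end axes [-4.8 -0.  -9.8] p [ 0.471 -0.128  0.09 ]
-35 tip z 0.0431 top z at board edge x=-31: 0.0507 [-0.7   0.62  2.3   2.12  0.37 -1.17]
turn [ 0. -4.  0.] shift start axes [ -6.5  -0.  -11.9] end axes [ -7.3  -0.  -11.4] p [ 0.459 -0.127  0.096]
-50 tip z 0.0433 top z at board edge x=-31: 0.0493 [-0.7   0.57  2.28  1.9   0.3  -0.95]
turn [ 0. -3. -0.] shift start axes [ -7.5   0.  -11.9] end axes [ -8.2   0.  -11.5] p [ 0.446 -0.127  0.103]
-65 tip z 0.0441 top z at board edge x=-31: 0.047 [-0.71  0.55  2.29  1.72  0.27 -0.78]
turn [ 0. -2.  0.] shift start axes [ -9.5  -0.  -10.4] end axes [ -9.9  -0.  -10.1] p [ 0.433 -0.126  0.107]
-80 tip z 0.0455 top z at board edge x=-31: 0.0445 [-0.73  0.53  2.31  1.66  0.26 -0.74]
turn [ 0. -1. -0.] shift start axes [-11.3   0.   -9.1] end axes [-11.4   0.   -8.9] p [ 0.419 -0.126  0.111]
-90 tip z 0.0895 top z at board edge x=-31: 0.086 [-0.75  0.38  2.29  1.09  0.3  -0.17]
turn [0. 0. 0.] shift start axes [  8.8  -0.  -44.3] end axes [  8.8  -0.  -44.3] p [ 0.409 -0.125  0.155]
-70 tip z 0.1219 top z at board edge x=-31: 0.1242 [-0.76  0.34  2.27  1.14  0.35 -0.2 ]
turn [-0.  4.  0.] shift start axes [ 24.8   0.  -15.4] end axes [ 25.8   0.  -13.6] p [ 0.425 -0.126  0.179]
```

The board's top stays at z = 0.0806 while the blade drops away, so the board is seated. I'll draw the lifter out with the tip gradually dipping.

>>> {"method": "play_rows", "body": {"rows": [[[0,0,0],[-1.9,0,-1.9],1],[[0,0,0],[-1.9,0,-1.9],1],[[0,0,0],[-1.9,0,-1.9],1],[[0,-1.3,0],[-1.5,0,-3.3],1],[[0,-1.3,0],[-1.5,0,-3.3],1],[[0,-1.4,0],[-1.5,0,-3.3],1],[[0,-1.3,0],[-2.3,0,-3.9],1],[[0,-1.3,0],[-2.3,0,-3.9],1],[[0,-1.4,0],[-2.3,0,-3.9],1]]}}

```text
t: 23.28
tcp_pos: [0.4578, -0.1271, 0.0962]
tool_rot: [0.966, -0.019, 0.257, 0.005]
force: [0.2, 1.1, -1.3]
finger_gap: 0.241
gripper_force: 97.8
```

Run:
```python
from h import *
s=st();bl,f=seeblade();print('tip',(bl+f.apply([.035,0,0])).round(4))
board(.081,'scene',c=SEAT,tol=.006)
a=cur();b0=np.array([.5812,-.1322,0])
for dx,z,ph in((-50,.052,11),(-65,.054,13),(-80,.056,14)):
    b=lifter(np.r_[(b0+U(LY)*dx/1000)[:2],z],LY,ph);inc(a,b);a=b
```

```text
t 23.28 q [-0.704  0.616  2.295  2.109  0.365 -1.166] tcp [ 0.4578 -0.1271  0.0962] F [ 0.2  1.1 -1.3] gap 0.241
exp blade [ 0.5453 -0.1306  0.0499] yaw pitch roll [-2.28  8.19 -0.03]
tip [ 0.5799 -0.132   0.045 ]
board px 526 z 0.0806 [ 584.1 -122.9  155.2   62.8   87.8]
turn [ 0.05 -2.84  0.07] shift start axes [ -7.5   0.1 -10.8] end axes [ -8.    0.1 -10.4] p [ 0.446 -0.127  0.103]
turn [ 0. -2.  0.] shift start axes [ -9.5  -0.  -10.4] end axes [ -9.9  -0.  -10.1] p [ 0.433 -0.126  0.107]
turn [ 0. -1. -0.] shift start axes [-11.3   0.   -9.1] end axes [-11.4   0.   -8.9] p [ 0.419 -0.126  0.111]
```

>>> {"method": "play_rows", "body": {"rows": [[[0,-1,0],[-2.6,0,-3.5],1],[[0,-1,0],[-2.6,0,-3.5],1],[[0,-0.8,0],[-2.6,0,-3.5],1],[[0,-0.7,0],[-3.2,0,-3.4],1],[[0,-0.7,0],[-3.2,0,-3.4],1],[[0,-0.6,0],[-3.3,0,-3.4],1],[[0,-0.5,0],[-3.8,0,-3],1],[[0,-0.5,0],[-3.8,0,-3],1],[[0,0,0],[-3.8,0,-3],1]]}}

```text
t: 24.08
tcp_pos: [0.4192, -0.1254, 0.11]
tool_rot: [0.978, -0.019, 0.209, 0.004]
force: [0.7, -0.2, -1.6]
finger_gap: 0.241
gripper_force: 97.8
```

Run:
```python
from h import *
s=st();bl,f=seeblade();print('tip',(bl+f.apply([.035,0,0])).round(4))
board(.081,'scene',c=SEAT,tol=.006)
q=s['q'];a=cur()
up=(a[0]+[0,0,.045],a[1]);l1=(up[0]+[.02,.20,0],a[1])
R_=[up,l1,lifter([.565,.085,.10],-11),lifter([.565,.085,.002],-11)]
for b in R_:
    o=ik(*b,seeds=[q]);print(o and o[0].round(2));q=o[0] if o else q;inc(a,b);a=b
```

```text
t 24.08 q [-0.731  0.531  2.309  1.684  0.266 -0.765] tcp [ 0.4192 -0.1254  0.11  ] F [ 0.7 -0.2 -1.6] gap 0.241
exp blade [ 0.5017 -0.1286  0.0553] yaw pitch roll [-2.19 13.86 -0.02]
tip [ 0.5356 -0.1299  0.0469]
board px 533 z 0.0805 [ 584.6 -120.4  159.    62.1   87.7]
[-0.73  0.39  2.27  1.06  0.3  -0.11]
turn [0. 0. 0.] shift start axes [ 18.3  -0.  -41.1] end axes [ 18.3  -0.  -41.1] p [ 0.418 -0.125  0.155]
[-0.1   0.39  2.25  0.32  0.08  1.2 ]
turn [0. 0. 0.] shift start axes [  11.2 -200.6    5. ] end axes [  11.2 -200.6    5. ] p [0.438 0.075 0.155]
[]
turn [-4.54 13.91  7.54] shift start axes [ 22.5 -29.2  33.6] end axes [  9.9 -34.   35.1] p [0.473 0.103 0.133]
[]
turn [0. 0. 0.] shift start axes [-60.3  -0.   77.2] end axes [-60.3  -0.   77.2] p [0.473 0.103 0.035]
```

Run:
```python
from h import *
s=sense();q=s['q'];a=cur()
R_=[(a[0]+[0,0,.02],a[1]),lifter([.515,-.11,.095],LY,8),lifter([.54,-.02,.095],-5,2),lifter([.562,.085,.09],-11),lifter([.562,.085,.002],-11)]
for b in R_:
    o=ik(*b,seeds=[q]);print(o and o[0].round(2));q=o[0] if o else q;inc(a,b);a=b
```

```text
[-0.73  0.47  2.29  1.39  0.27 -0.46]
turn [0. 0. 0.] shift start axes [  8.2  -0.  -18.3] end axes [  8.2  -0.  -18.3] p [ 0.418 -0.125  0.13 ]
[-0.72  0.47  2.36  1.88  0.34 -0.93]
turn [-0.04  5.94  0.07] shift start axes [ 12.4 -18.9  -6.7] end axes [ 13.  -18.9  -5.4] p [ 0.427 -0.106  0.141]
[-0.4   0.57  2.44  2.76  0.51 -1.49]
turn [-1.47  6.    2.27] shift start axes [ 10.1 -95.3  16.7] end axes [  4.7 -96.   15. ] p [ 0.448 -0.012  0.132]
[ 0.09  0.6   2.32  3.53  0.46 -1.7 ]
turn [-3.61  2.    4.79] shift start axes [   4.9 -116.3   13.7] end axes [  -5.2 -116.9    6.4] p [0.47  0.103 0.123]
[ 0.09  0.9   2.35  3.39  0.76 -1.53]
turn [0. 0. 0.] shift start axes [-54.2  -0.   69.3] end axes [-54.2  -0.   69.3] p [0.47  0.103 0.035]
```

>>> {"method": "play_rows", "body": {"rows": [[[0,0,0],[2,0,-4.6],1],[[0,0,0],[2,0,-4.6],1],[[0,0,0],[2,0,-4.6],1],[[0,0,0],[2.2,0,-4.5],1],[[0,2,0],[4.2,-6.3,-2],1],[[0,2,0],[4.2,-6.3,-2],1],[[0,2,0],[4.2,-6.3,-2],1]]}}

```text
t: 24.72
tcp_pos: [0.4289, -0.1072, 0.1411]
tool_rot: [0.965, -0.019, 0.261, 0.006]
force: [1.0, 0.8, -0.5]
finger_gap: 0.245
gripper_force: 97.9
```

>>> {"method": "play_rows", "body": {"rows": [[[-0.25,1,0.4],[3,-16,3.8],1],[[-0.25,1,0.4],[3,-16,3.7],1],[[-0.25,1,0.4],[3,-16,3.6],1],[[-0.25,1,0.4],[2.6,-16,3.7],1],[[-0.25,1,0.4],[2.5,-16,3.7],1],[[-0.25,1,0.4],[2.5,-16,3.7],1]]}}

```text
t: 25.22
tcp_pos: [0.46, -0.0129, 0.1305]
tool_rot: [0.95, -0.043, 0.309, 0.014]
force: [0.6, -0.3, -2.3]
finger_gap: 0.244
gripper_force: 97.9
```

Run:
```python
from h import *
s=st();bl,f=seeblade();q=s['q'];a=cur()
board(.081,'scene',c=SEAT,tol=.006)
for b in [lifter([.562,.085,.09],-11),lifter([.562,.085,.002],-11)]:
    o=ik(*b,seeds=[q]);print(o and o[0].round(2));q=o[0] if o else q;inc(a,b);a=b
```

```text
t 25.22 q [-0.383  0.571  2.408  2.764  0.476 -1.47 ] tcp [ 0.46   -0.0129  0.1305] F [ 0.6 -0.3 -2.3] gap 0.244
exp blade [ 0.5517 -0.0212  0.094 ] yaw pitch roll [-5.18  1.93 -0.04]
board px 483 z 0.0807 [ 584.2 -122.   155.7   62.8   87.8]
[ 0.09  0.6   2.32  3.53  0.46 -1.7 ]
turn [-3.47  1.93  4.67] shift start axes [  -4.2 -116.1    5.7] end axes [ -13.7 -115.5   -1.6] p [0.47  0.103 0.123]
[ 0.09  0.9   2.35  3.39  0.76 -1.53]
turn [0. 0. 0.] shift start axes [-54.2  -0.   69.3] end axes [-54.2  -0.   69.3] p [0.47  0.103 0.035]
```

>>> {"method": "play_rows", "body": {"rows": [[[-0.43,0.24,0.58],[-0.7,-14.5,0.5],1],[[-0.43,0.24,0.58],[-0.8,-14.5,0.4],1],[[-0.43,0.24,0.58],[-1,-14.5,0.3],1],[[-0.43,0.24,0.58],[-1.1,-14.5,0.3],1],[[-0.43,0.24,0.58],[-1.2,-14.5,0.2],1],[[-0.43,0.24,0.58],[-1.3,-14.5,0.2],1],[[-0.43,0.24,0.58],[-1.5,-14.5,0.1],1],[[-0.43,0.24,0.58],[-1.6,-14.5,0],1]]}}

```text
t: 25.93
tcp_pos: [0.4692, 0.1029, 0.1234]
tool_rot: [0.941, -0.09, 0.324, 0.031]
force: [0.4, -0.9, -0.5]
finger_gap: 0.242
gripper_force: 98.1
```

>>> {"method": "play_rows", "body": {"rows": [[[0,0,0],[-5.5,0,7],1],[[0,0,0],[-5.5,0,7],1],[[0,0,0],[-5.5,0,7],1],[[0,0,0],[-5.5,0,7],1],[[0,0,0],[-5.5,0,7],1],[[0,0,0],[-5.5,0,7],1],[[0,0,0],[-5.5,0,7],1],[[0,0,0],[-4.5,0,5.7],1]]}}

```text
t: 26.6
tcp_pos: [0.4693, 0.1023, 0.0533]
tool_rot: [0.941, -0.09, 0.324, 0.031]
force: [0.3, 0.5, -0.7]
finger_gap: 0.247
gripper_force: 98.3
```

Run:
```python
from h import *
s=st();bl,f=seeblade();inc(cur(),lifter([.562,.085,.002],-11))
```

```text
t 26.6 q [ 0.083  0.84   2.349  3.399  0.708 -1.551] tcp [0.4693 0.1023 0.0533] F [ 0.3  0.5 -0.7] gap 0.247
exp blade [0.5609 0.0846 0.0199] yaw pitch roll [-10.89   0.05   0.  ]
turn [-0.07  0.05  0.08] shift start axes [-10.3  -0.7  14.8] end axes [-10.3  -0.7  14.8] p [0.47  0.103 0.035]
```

>>> {"method": "play_rows", "body": {"rows": [[[0,0,0],[-2.1,0,2.8],1],[[0,0,0],[-2.1,0,2.8],1],[[0,0,0],[-2.1,0,2.8],1],[[0,0,0],[-1.8,0,2.4],1],[[0,0,0],[-0.6,0,0.8],1],[[0,0,0],[-0.6,0,0.8],1],[[0,0,0],[-0.6,0,0.8],1],[[0,0,0],[-0.6,0,0.8],1],[[0,0,0],[0,0,0],1]]}}

```text
t: 27.35
tcp_pos: [0.4698, 0.1029, 0.0367]
tool_rot: [0.941, -0.09, 0.324, 0.03]
force: [0.0, 0.2, -1.1]
finger_gap: 0.244
gripper_force: 98.3
```

Run:
```python
from h import *
s=st();bl,f=seeblade()
```

```text
t 27.35 q [ 0.084  0.894  2.348  3.383  0.761 -1.53 ] tcp [0.4698 0.1029 0.0367] F [ 0.   0.2 -1.1] gap 0.244
exp blade [0.5614 0.0854 0.0033] yaw pitch roll [-10.85   0.     0.06]
```

>>> {"method": "play_rows", "body": {"rows": [[[0,0,0],[-0.6,0,0.8],1],[[0,0,0],[-0.6,0,0.8],1],[[0,0,0],[0,0,0],1],[[0,0,0],[0,0,0],0.6],[[0,0,0],[0,0,0],0.3],[[0,0,0],[0,0,0],0],[[0,0,0],[0,0,0],0],[[0,0,0],[0,0,0],0],[[0,0,0],[0,0,0],0],[[0,0,0],[0,0,0],0]]}}

```text
t: 28.18
tcp_pos: [0.4698, 0.1029, 0.0346]
tool_rot: [0.941, -0.09, 0.324, 0.03]
force: [-0.4, -0.7, -0.1]
finger_gap: 1.004
gripper_force: 0.0
```

>>> {"method": "play_rows", "body": {"rows": [[[0,0,0],[0,0,-5],0],[[0,0,0],[0,0,-10],0],[[0,0,0],[0,0,-10],0],[[0,0,0],[0,0,-10],0],[[0,0,0],[8,0,-10],0],[[0,0,0],[10,0,-12],0],[[0,0,0],[10,0,-12],0],[[0,0,0],[10,0,-12],0],[[0,0,0],[10,0,-12],0]]}}

```text
t: 28.93
tcp_pos: [0.4493, 0.1067, 0.1388]
tool_rot: [0.941, -0.089, 0.324, 0.03]
force: [0.5, -1.1, -0.4]
finger_gap: 0.997
gripper_force: 0.0
```

Run:
```python
from h import *
st()
p,d=snapshot('top');np.savez('pics/t2.npz',p=p,d=d);p2,d2=snapshot('scene');np.savez('pics/s2.npz',p=p2,d=d2)
hsv=cv2.cvtColor(p,cv2.COLOR_RGB2HSV)
P=[seatpt([-109,26,-8]),seatpt([-109,96,-8]),seatpt([-172,96,-52]),seatpt([-172,26,-52])]
for n,im in(('top',p),('scene',p2)):
    q=proj(n,P);print(n,q.round(1).tolist())
    u0,v0=np.floor(q.min(0)).astype(int)-3;u1,v1=np.ceil(q.max(0)).astype(int)+3
    sub=im[v0:v1,u0:u1].astype(int);print(u0,v0)
    red=(sub[:,:,0]>120)&(sub[:,:,1]<90);print('red',(np.argwhere(red).mean(0)+[v0,u0])[::-1] if red.any() else None)
    g=sub.mean(2).astype(int)
    if n=='top':
        for r in g:print(' '.join('%3d'%x for x in r))
```

```text
t 28.93 q [ 0.102  0.555  2.358  3.559  0.447 -1.719] tcp [0.4493 0.1067 0.1388] F [ 0.5 -1.1 -0.4] gap 0.997
top [[416.6, 235.8], [388.6, 234.7], [384.8, 261.1], [411.9, 262.0]]
381 231
red [409.71428571 240.        ]
128 128 133 138 112  79  70  68  80 117 123 123 123 123 123 124 125 123 124 124 124 126 124 124 124 124 124 124 123 123 124 124 124 124 123 123 118  95  90
131 133 137 142 114  80  71  70  79 117 123 123 123 122 123 123 124 124 124 123 123 124 124 124 124 125 124 124 125 125 124 123 126 124 125 124 118  97  89
133 133 137 143 116  81  71  71  80 116 123 122 122 124 124 124 124 123 123 123 126 123 123 124 123 125 124 125 125 125 124 125 125 125 124 125 124 108  96
136 133 132 139 115  79  71  70  81 115 109 106 112 113 112 113 113 113 114 122 124 124 124 124 124 124 125 124 124 125 125 125 126 126 125 125 129 133 125
137 134 131 135 115  79  69  71  85 117  82  70  80  84  82  81  82  80  82  96  98  97  98  96  98  97 100 103 102 102 100 101 102 107 108 123 133 144 147
138 135 135 139 114  79  70  69  98 118  73  51  51  51  52  50  51  51  52  54  54  51  52  52  51  
[... 3975 characters left out ...]
145 144 143 136 128 126 128 132 136 132 135 141 143 144 148 150 149 149 148 146 142 139 136 136 139 142 146 145 142 137 140 142 145 146
137 135 135 137 139 141 142 140 135 128 128 128 134 136 134 135 140 140 140 143 148 149 149 149 148 145 142 139 139 139 142 146 143 140 137 139 146 146 148
138 138 141 144 143 142 140 139 136 133 131 131 136 138 137 137 139 138 137 140 143 145 146 148 148 146 144 143 141 143 143 144 144 141 138 140 145 147 148
141 140 142 143 142 139 141 141 137 133 132 133 136 138 136 137 139 138 138 137 141 142 145 145 146 144 142 141 143 144 143 142 142 143 139 140 142 146 146
scene [[359.6, 179.1], [356.7, 191.1], [378.9, 207.4], [380.8, 194.8]]
353 176
red [363.5 185. ]
```

```bash
cat >> h.py <<'E'
LR=R.from_euler('z',LY,degrees=True)
SEAT=np.array([.586,-.137,.062])
PN=LR.apply([-np.sin(np.radians(35)),0,np.cos(np.radians(35))])   # panel normal
PX=LR.apply([np.cos(np.radians(35)),0,np.sin(np.radians(35))])    # up-slope
PYR=np.cross(PX,PN)                                             # to the right seen facing (= -y lamp)
def onpanel(n,uv,h):
    P0=seatpt([-109,26,-8])+PN*h/1000;o,r=rays(n,uv);t=((P0-o)@PN)/(r@PN);Q=o+r*t[:,None]-seatpt([-109,26,-8])
    return np.c_[Q@PYR,Q@PX]*1000      # right, up-slope mm from right upper corner
E
python3 - <<'E'
from h import *
D=np.array([(15.1,8.6),(19.35,7.1),(24.3,7.1),(28.6,9.1),(30.6,12.5),(31.05,16.5),(29.6,20.5)])+[381,231]
q=onpanel('top',D,0);print(q.round(1).tolist())
f=lambda x:np.hypot(q[:,0]-x[0],q[:,1]-x[1])-x[2]
s=least_squares(f,[-35,-38,25]);c=s.x;print('centre',c.round(1),'res',s.fun.round(1))
print('angles cw',np.degrees(np.arctan2(q[:,0]-c[0],q[:,1]-c[1])).round(1))
w=onpanel('top',np.array([(20.3,10.5),(21.3,13),(22.3,16),(22.4,19),(22.5,22)])+[381,231],27);print('white @27',w.round(1).tolist())
w=onpanel('top',np.array([(20.3,10.5),(21.3,13)])+[381,231],7);print('white @7',w.round(1).tolist())
for n in('top',):
    z=np.load('pics/t2.npz');W=cloud(n,z['d']);sub=W[234:260,388:416].reshape(-1,3)-seatpt([-109,26,-8])
    h=sub@PN*1000;a=np.c_[sub@PYR,sub@PX]*1000
    k=(h>20)&(h<34)&(a[:,0]<-5)&(a[:,0]>-68);print('bar pts',k.sum(),np.median(h[k]));print(rect(a[k]/1000)); k0=np.abs(h)<6;print('panel h median',np.median(h[k0]))
    s2=np.load('pics/s2.npz');W=cloud('scene',s2['d'])[170:212,350:392].reshape(-1,3)-seatpt([-109,26,-8]);h=W@PN*1000;a=np.c_[W@PYR,W@PX]*1000
    k=(h>20)&(h<34)&(a[:,0]<-5)&(a[:,0]>-68);print('scene bar',k.sum(),rect(a[k]/1000),a[k].mean(0))
E
```

```text
[[-49.3, -14.1], [-39.3, -9.4], [-26.9, -8.8], [-15.3, -14.1], [-8.9, -23.6], [-6.0, -35.1], [-7.9, -46.9]]
centre [-32.7 -35.4  27.1] res [-0.  -0.2  0.2  0.5 -0.4 -0.3  0.3]
angles cw [-37.9 -14.2  12.3  39.1  63.6  89.3 114.9]
white @27 [[-43.4, -3.3], [-40.0, -10.2], [-36.4, -18.5], [-34.9, -27.0], [-33.5, -35.5]]
white @7 [[-37.6, -14.9], [-34.1, -21.9]]
bar pts 83 26.213552493253303
[-34.2 -34.9  12.9  40.3  12.9]
panel h median 0.543128998725398
scene bar 10 [-40.8 -19.3  13.4   4.9   5.5] [-39.38350285 -19.55395987]
```

The dots' circle and the bar (at −13°, matching the second dot) show the dial in the second position. It needs +50° clockwise to reach the red dot.

```bash
cat >> h.py <<'E'
DC=seatpt([-109,26,-8])+PYR*-.0337+PX*-.0352
def dial(ang,h,half=1):
    return DC+PN*h,fr(LY,35)*R.from_euler('z',ang+180*half,degrees=True)
E
python3 - <<'E'
from h import *
print(DC,dial(0,0)[1].as_matrix()[:,2],PN)
s=st();q0=s['q']
for half in(0,1):
    q=q0
    for ang,h in((-13,.09),(-13,.02),(12,.02),(37,.02),(41,.02),(37,.09)):
        o=ik(*dial(ang,h,half));print(half,ang,h,[x.round(2).tolist() for x in o])
a=cur()
for b in(dial(-13,.10),dial(-13,.02),dial(37,.02)):inc(a,b);a=b
E
```

```text
[ 0.45067276 -0.07181656  0.03381011] [ 0.57311436 -0.02301865 -0.81915204] [-0.57311436  0.02301865  0.81915204]
t 29.03 q [ 0.102  0.553  2.357  3.557  0.45  -1.717] tcp [0.4505 0.1068 0.1405] F [ 0.9  0.2 -0.1] gap 1.0
0 -13 0.09 []
0 -13 0.02 []
0 12 0.02 []
0 37 0.02 []
0 41 0.02 []
0 37 0.09 []
1 -13 0.09 []
1 -13 0.02 []
1 12 0.02 []
1 37 0.02 []
1 41 0.02 []
1 37 0.09 []
turn [  5.33  -2.71 -19.93] shift start axes [-33.1 183.9   4.9] end axes [-93.9 161.4  -8.3] p [ 0.393 -0.07   0.116]
turn [0. 0. 0.] shift start axes [ 0.  0. 80.] end axes [ 0.  0. 80.] p [ 0.439 -0.071  0.05 ]
turn [ 0.  0. 50.] shift start axes [0. 0. 0.] end axes [0. 0. 0.] p [ 0.439 -0.071  0.05 ]
```

```bash
cat >> h.py <<'E'
def dial(ang,h,half=1,dl=0,tilt_at=None):   # dl: tilt in the bar's plane (tool more upright at ang=0)
    r=fr(LY,35)*R.from_euler('z',ang,degrees=True)*R.from_euler('y',dl,degrees=True)*R.from_euler('z',180*half,degrees=True)
    return DC+PN*.030-r.apply([0,0,-.011])+r.apply([0,0,-h]),r   # h: retreat along tool z; grasp point on axis 30 mm above panel
E
python3 - <<'E'
from h import *
for dl in(10,15,20,25,30,35):
  for half in(0,1):
    for ang,h in((-13,.08),(-13,0),(12,0),(37,0),(41,0),(37,.08)):
        o=ik(*dial(ang,h,half,dl));
        print(dl,half,ang,h,[x.round(2).tolist() for x in o]) if o else print(dl,half,ang,h,'-')
E
```

```text
10 0 -13 0.08 [[-0.58, 0.5, 2.4, 2.3, 0.25, 1.68]]
10 0 -13 0 [[-0.53, 0.75, 2.36, 2.71, 0.41, 1.3]]
10 0 12 0 [[-0.59, 0.75, 2.35, 2.44, 0.4, 1.93]]
10 0 37 0 [[-0.65, 0.76, 2.35, 2.27, 0.47, 2.45]]
10 0 41 0 [[-0.66, 0.77, 2.36, 2.25, 0.48, 2.52]]
10 0 37 0.08 -
10 1 -13 0.08 [[-0.58, 0.5, 2.4, 2.3, 0.25, -1.46]]
10 1 -13 0 [[-0.53, 0.75, 2.36, 2.71, 0.41, -1.84]]
10 1 12 0 [[-0.59, 0.75, 2.35, 2.44, 0.4, -1.21]]
10 1 37 0 [[-0.65, 0.76, 2.35, 2.27, 0.47, -0.69]]
10 1 41 0 [[-0.66, 0.77, 2.36, 2.25, 0.48, -0.62]]
10 1 37 0.08 [[-0.75, 0.53, 2.4, 1.78, 0.39, -0.27]]
15 0 -13 0.08 [[-0.51, 0.46, 2.32, 1.46, 0.11, 2.6]]
15 0 -13 0 [[-0.48, 0.7, 2.3, 2.7, 0.23, 1.37]]
15 0 12 0 [[-0.57, 0.7, 2.28, 2.08, 0.26, 2.32]]
15 0 37 0 [[-0.66, 0.73, 2.29, 1.88, 0.38, 2.83]]
15 0 41 0 -
15 0 37 0.08 -
15 1 -13 0.08 [[-0.51, 0.46, 2.32, 1.46, 0.11, -0.54]]
15 1 -13 0 [[-0.48, 0.7, 2.3, 2.7, 0.23, -1.78]]
15 1 12 0 [[-0.57, 0.7, 2.28, 2.08, 0.26, -0.82]]
15 1 37 0 [[-0.66, 0.73, 2.29, 1.88, 0.38, -0.31]]
15 1 41 0 [[-0.67, 0.73, 2.3, 1.88, 0.4, -0.25]]
15 1 37 0.08 [[-0.75, 0.5, 2.32, 1.28, 0.4, 0
[... 1666 characters left out ...]
, 2.12, 0.84, 0.53, 0.77]]
30 1 37 0.08 [[-0.72, 0.51, 2.08, 0.56, 0.69, 0.98]]
35 0 -13 0.08 [[-0.32, 0.48, 2.01, -0.21, 0.61, -1.86]]
35 0 -13 0 [[-0.34, 0.66, 2.06, -0.32, 0.39, -1.76]]
35 0 12 0 [[-0.49, 0.67, 2.03, 0.24, 0.5, -2.06]]
35 0 37 0 [[-0.65, 0.7, 2.05, 0.63, 0.61, -2.2]]
35 0 41 0 [[-0.67, 0.71, 2.06, 0.69, 0.63, -2.22]]
35 0 37 0.08 [[-0.71, 0.53, 2.01, 0.47, 0.81, -2.07]]
35 1 -13 0.08 [[-0.32, 0.48, 2.01, -0.21, 0.61, 1.28]]
35 1 -13 0 [[-0.34, 0.66, 2.06, -0.32, 0.39, 1.38]]
35 1 12 0 [[-0.49, 0.67, 2.03, 0.24, 0.5, 1.08]]
35 1 37 0 [[-0.65, 0.7, 2.05, 0.63, 0.61, 0.94]]
35 1 41 0 [[-0.67, 0.71, 2.06, 0.69, 0.63, 0.92]]
35 1 37 0.08 [[-0.71, 0.53, 2.01, 0.47, 0.81, 1.07]]
```

A 10° tilt in the bar's plane keeps everything reachable on the current branch. Next I'll get the increments.

```bash
cat >> h.py <<'E'
def chk(b,q):
    o=ik(*b,seeds=[q]);print(o and o[0].round(2));return o[0] if o else q
E
python3 - <<'E'
from h import *
q=sense()['q'];a=cur()
for b in(dial(-13,.08,1,10),dial(-13,0,1,10),dial(-3,0,1,10),dial(37,0,1,10),dial(37,.08,1,10)):
    q=chk(b,q);inc(a,b);a=b
print('per-deg turn about dial axis in tool',dial(0,0,1,10)[1].inv().apply(-PN).round(3),'tcp off axis mm',np.cross(dial(-13,0,1,10)[0]-DC,PN)*1000)
E
```

```text
[-0.58  0.5   2.4   2.3   0.25 -1.46]
turn [  3.58 -12.6  -20.36] shift start axes [-22.  179.7   7.3] end axes [-81.8 161.4   8. ] p [ 0.404 -0.067  0.121]
[-0.53  0.75  2.36  2.71  0.41 -1.84]
turn [0. 0. 0.] shift start axes [ 0. -0. 80.] end axes [ 0. -0. 80.] p [ 0.438 -0.072  0.048]
[-0.55  0.74  2.35  2.6   0.4  -1.58]
turn [1.74 0.   9.85] shift start axes [ 0.  -0.3 -0. ] end axes [-0.  -0.3  0. ] p [ 0.438 -0.071  0.048]
[-0.65  0.76  2.35  2.27  0.47 -0.69]
turn [ 6.95  0.   39.39] shift start axes [ 0.4 -1.2 -0.1] end axes [-0.4 -1.2  0.1] p [ 0.438 -0.07   0.049]
[-0.75  0.53  2.4   1.78  0.39 -0.27]
turn [0. 0. 0.] shift start axes [  0.  -0. -80.] end axes [  0.  -0. -80.] p [ 0.402 -0.077  0.12 ]
per-deg turn about dial axis in tool [0.174 0.    0.985] tcp off axis mm [-0.27700218  1.87379958 -0.24645762]
```

>>> {"method": "play_rows", "body": {"rows": [[[0.36,-1.26,-2.04],[-2.5,17.9,0.7],0],[[0.36,-1.26,-2.04],[-3.1,17.8,0.7],0],[[0.36,-1.26,-2.04],[-3.7,17.7,0.7],0],[[0.36,-1.26,-2.04],[-4.3,17.6,0.7],0],[[0.36,-1.26,-2.04],[-4.9,17.5,0.7],0],[[0.36,-1.26,-2.04],[-5.5,17.3,0.8],0],[[0.36,-1.26,-2.04],[-6.1,17.1,0.8],0],[[0.36,-1.26,-2.04],[-6.7,16.8,0.8],0],[[0.36,-1.26,-2.04],[-7.3,16.5,0.8],0],[[0.36,-1.26,-2.04],[-8,16.2,0.8],0]]}}

```text
t: 29.87
tcp_pos: [0.4014, -0.067, 0.1152]
tool_rot: [0.973, 0.086, 0.21, 0.047]
force: [0.6, 0.3, 0.3]
finger_gap: 1.002
gripper_force: 0.0
```

Run:
```python
from h import *
st();inc(cur(),dial(-13,.08,1,10));inc(cur(),dial(-13,.0,1,10))
```

```text
t 29.87 q [-0.579  0.522  2.41   2.356  0.261 -1.521] tcp [ 0.4014 -0.067   0.1152] F [0.6 0.3 0.3] gap 1.002
turn [-0.14  0.43  0.11] shift start axes [ 4.7  1.4 -3.8] end axes [ 4.8  1.4 -3.8] p [ 0.404 -0.067  0.121]
turn [-0.14  0.43  0.11] shift start axes [ 5.3  1.6 76.2] end axes [ 4.8  1.4 76.2] p [ 0.438 -0.072  0.048]
```

>>> {"method": "play_rows", "body": {"rows": [[[-0.14,0.43,0.11],[5,1.5,0],0],[[0,0,0],[0,0,10],0],[[0,0,0],[0,0,12],0],[[0,0,0],[0,0,12],0],[[0,0,0],[0,0,12],0],[[0,0,0],[0,0,10],0],[[0,0,0],[0,0,10],0.2],[[0,0,0],[0,0,6],0.3],[[0,0,0],[0,0,4],0.4],[[0,0,0],[0,0,0],0.5]], "grip_force": 25}}

```text
t: 30.7
tcp_pos: [0.4396, -0.0714, 0.0486]
tool_rot: [0.972, 0.085, 0.215, 0.048]
force: [0.7, -0.3, -0.7]
finger_gap: 0.502
gripper_force: 0.0
```

Run:
```python
from h import *
st();inc(cur(),dial(-13,.0,1,10))
```

```text
t 30.7 q [-0.525  0.748  2.353  2.714  0.407 -1.838] tcp [ 0.4396 -0.0714  0.0486] F [ 0.7 -0.3 -0.7] gap 0.502
turn [ 0.05 -0.08 -0.06] shift start axes [-1.4  0.1 -0.4] end axes [-1.4  0.1 -0.4] p [ 0.438 -0.072  0.048]
```

Close on the bar.

>>> {"method": "play_rows", "body": {"rows": [[[0,0,0],[-1,0,0],0.65],[[0,0,0],[0,0,0],0.75],[[0,0,0],[0,0,0],0.82],[[0,0,0],[0,0,0],0.9],[[0,0,0],[0,0,0],0.95],[[0,0,0],[0,0,0],1],[[0,0,0],[0,0,0],1],[[0,0,0],[0,0,0],1]]}}

```text
t: 31.37
tcp_pos: [0.4383, -0.0714, 0.0493]
tool_rot: [0.972, 0.085, 0.215, 0.048]
force: [-1.7, 4.3, 5.8]
finger_gap: 0.145
gripper_force: 29.0
```

Run:
```python
from h import *
s=st();print(s['gripper_force'],s['ft_torque'])
```

```text
t 31.37 q [-0.527  0.747  2.357  2.715  0.411 -1.843] tcp [ 0.4383 -0.0714  0.0493] F [-1.7  4.3  5.8] gap 0.145
28.95985096693039 [ 0.69369369 -0.06809525  0.35187908]
```

The opening of about 12.5 mm matches the bar. Turn 50° clockwise.

>>> {"method": "play_rows", "body": {"rows": [[[0.87,0,4.93],[0,-0.15,0],1],[[0.87,0,4.93],[0,-0.15,0],1],[[0.87,0,4.93],[0,-0.15,0],1],[[0.87,0,4.93],[0,-0.15,0],1],[[0.87,0,4.93],[0,-0.15,0],1]]}}

```text
t: 31.78
tcp_pos: [0.4384, -0.0714, 0.0492]
tool_rot: [0.968, -0.119, 0.217, -0.036]
force: [-3.0, -0.2, 6.8]
finger_gap: 0.139
gripper_force: 29.2
```

>>> {"method": "play_rows", "body": {"rows": [[[0.87,0,4.93],[0,-0.15,0],1],[[0.87,0,4.93],[0,-0.15,0],1],[[0.87,0,4.93],[0,-0.15,0],1],[[0.87,0,4.93],[0,-0.15,0],1],[[0.87,0,4.93],[0,-0.15,0],1],[[0,0,0],[0,0,0],1]]}}

```text
t: 32.28
tcp_pos: [0.4383, -0.0716, 0.0492]
tool_rot: [0.918, -0.316, 0.209, -0.117]
force: [-4.4, -2.2, 8.0]
finger_gap: 0.144
gripper_force: 29.3
```

Run:
```python
from h import *
s=st();print(s['gripper_force'],s['ft_torque']);inc(cur(),dial(37,0,1,10))
```

```text
t 32.28 q [-0.656  0.764  2.356  2.273  0.469 -0.692] tcp [ 0.4383 -0.0716  0.0492] F [-4.4 -2.2  8. ] gap 0.144
29.337445199489594 [-0.27308212  0.36262919 -0.09739001]
turn [ 0.05 -0.18 -0.45] shift start axes [-0.9 -1.   0.7] end axes [-0.9 -1.   0.7] p [ 0.438 -0.07   0.049]
```

Release, back off along the tool axis, then move clear.

>>> {"method": "play_rows", "body": {"rows": [[[0,0,0],[0,0,0],0.8],[[0,0,0],[0,0,0],0.6],[[0,0,0],[0,0,0],0.5],[[0,0,0],[0,0,0],0.4],[[0,0,0],[0,0,0],0.4],[[0,0,0],[0,0,-5],0.4],[[0,0,0],[0,0,-8],0.4],[[0,0,0],[0,0,-10],0.4],[[0,0,0],[0,0,-12],0.4],[[0,0,0],[0,0,-12],0.4],[[0,0,0],[0,0,-12],0.4],[[0,0,0],[0,0,-12],0.4]]}}

```text
t: 33.28
tcp_pos: [0.406, -0.0764, 0.1124]
tool_rot: [0.919, -0.312, 0.209, -0.117]
force: [-0.2, 0.7, 0.2]
finger_gap: 0.602
gripper_force: 0.0
```

>>> {"method": "play_rows", "body": {"rows": [[[0,0,0],[10,-10,-10],0.4],[[0,0,0],[12,-14,-12],0.4],[[0,0,0],[12,-14,-12],0.4],[[0,0,0],[12,-14,-12],0.4],[[0,0,0],[12,-14,-12],0.4],[[0,0,0],[12,-14,-12],0.4]]}}

```text
t: 33.78
tcp_pos: [0.4514, -0.065, 0.1938]
tool_rot: [0.919, -0.311, 0.209, -0.122]
force: [0.2, 0.4, -0.8]
finger_gap: 0.607
gripper_force: 0.0
```

Run:
```python
from h import *
st()
p,d=snapshot('top');W=cloud('top',d);sub=W[234:260,388:416].reshape(-1,3)-seatpt([-109,26,-8]);h=sub@PN*1000;a=np.c_[sub@PYR,sub@PX]*1000
k=(h>20)&(h<34)&(a[:,0]<-5)&(a[:,0]>-68);print('bar',k.sum(),rect(a[k]/1000))
g=p[231:262,388:416].astype(int).mean(2).astype(int);w=np.argwhere(g>120);print([(int(x[1]),int(x[0]),int(g[x[0],x[1]])) for x in w if 4<x[1]<22 and 8<x[0]<27])
board(.081,'scene',c=SEAT,tol=.006)
hsv=cv2.cvtColor(p,cv2.COLOR_RGB2HSV);H=W[:,:,2]
def show(nm,m,z):
    k,l,s,_=cv2.connectedComponentsWithStats(m.astype(np.uint8));m=l==1+s[1:,4].argmax();v,u=np.nonzero(m);print(nm,m.sum(),rect(plane('top',np.c_[u,v],z)[:,:2]))
def box(a,b,c,d):
    m=np.zeros((400,640),bool);m[b:d,a:c]=1;return m
show('hood',box(395,140,500,230)&(H>.2)&(H<.23),.215)
show('handle',box(315,210,355,262)&(hsv[:,:,1]>90)&(hsv[:,:,2]<150)&(H>.03),.055)
show('cup',box(240,130,278,175)&(H>.08)&(H<.1),.09);show('bottle',box(300,130,335,180)&(H>.1),.126);show('can',box(180,120,225,180)&(H>.09)&(H<.11),.09)
```

```text
t 33.78 q [-0.624  0.31   2.216  0.945  0.441  0.766] tcp [ 0.4514 -0.065   0.1938] F [ 0.2  0.4 -0.8] gap 0.607
bar 82 [-35.7 -38.2  37.1  14.4  53. ]
[(18, 19, 141), (19, 19, 148), (17, 20, 143), (18, 20, 160), (16, 21, 163), (17, 21, 164), (16, 22, 160)]
board px 525 z 0.0807 [ 584.1 -122.3  156.3   62.8   87.8]
hood 6416 [ 572.  -134.4  181.3  170.9   87.8]
handle 306 [465.8 104.2  22.5  81.5  79.6]
cup 179 [679.  285.   76.   72.7   0.8]
bottle 406 [683.  138.1  42.8  71.9  89.8]
can 188 [6.714e+02 4.204e+02 7.280e+01 7.430e+01 6.000e-01]
```

The dial bar is now at +37°, on the red dot. The board is seated level, the lifter is lying clear, and the bystanders are unmoved. I'll back off a little more and hand in.

>>> {"method": "play_rows", "body": {"rows": [[[0,0,0],[0,0,-10],0.4],[[0,0,0],[0,0,-12],0.4],[[0,0,0],[0,0,-12],0.4],[[0,0,0],[0,0,-10],0.4],[[0,0,0],[0,0,0],0.4],[[0,0,0],[0,0,0],0.4]]}}

```text
t: 34.38
tcp_pos: [0.4314, -0.0696, 0.2318]
tool_rot: [0.919, -0.311, 0.21, -0.123]
force: [0.7, 0.3, -0.1]
finger_gap: 0.598
gripper_force: 0.0
```

Run:
```python
from h import *
st();print(sign_off())
```

```text
t 34.38 q [-0.677  0.19   2.206  0.768  0.551  0.92 ] tcp [ 0.4314 -0.0696  0.2318] F [ 0.7  0.3 -0.1] gap 0.598
the job is handed in; nothing more can be done
None
```

I handed the job in at 34 s: by the last camera measurements the board sits level in the cradle, the lifter lies flat on the bench clear of the lamp, the dial points at the red dot, and the can, bottle and cup look unmoved; no verdict came back.

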